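# Prise open the moist box and fetch the half prism

### The arm

A 6-joint arm with a two-finger parallel gripper is mounted at the origin on a cart in front of the work surface, level with it; the furniture and walls round the work are solid. World frame = base frame: x ahead of the robot, y to its left, z up, the work surface at z = 0. Lengths are in m, angles in degrees, forces in N, time in s.
With the tool pointing down it reaches from about 0.3 to 0.875 m from the base axis. Payload 6.4 kg.
Tool frame: the origin (TCP) lies midway between the tips of the shut fingers; the grasp point (between the pads) lies arm.grip_depth behind it (arm.grip_depth is the distance from the TCP to the grasp point, in m); z points along the fingers, y is the line along which they close (so a half turn about z gives the same grasp; the last joint's range is limited). The gripper opens to 88 mm and grips with 3 to 60 N. Pads are 18 mm wide; open, the fingers measure 123 mm over their backs; the gripper's body (75 mm by 187 mm) begins 45 mm behind the grasp point.
Start: joints at [-75.132, 10.359, 92.074, -0, 77.567, -11.82], TCP at [0.258, -0.514, 0.239] pointing down, gripper open.
Joint ranges: [-171.53, 171.53], [-51.25, 118.39], [17.06, 147.69], [-65.23, 245.23], [0, 150.52], [-178.68, 178.68]. Speed limits (degrees/s): [147.25, 147.25, 172.46, 180, 180, 180].

### API

Orientations are given as a 3x3 rotation matrix whose columns are the frame's x, y, z axes.
In Python, from rig import state, cams, job_done, arm gives the robot as it stands. The module is installed in compiled form; this text tells all that it offers.
- The arm moves only by the shell command python3 -m jog 'ROWS' [FORCE]. ROWS is JSON, a list of rows, each an object with "jaw": the closure, from -1 (fully open) to 1 (shut); "travel": the shift along the tool's x, y, z in m, a list of three; "yaw": the turn about the tool's z in degrees. A call has exactly 8 rows; each row shifts and turns the commanded pose from where the row before left it, along the tool's axes as they then stand; what a row does not reach is not made up. A row lasts 1/12 s, in which the tool goes at most 41.7 mm and 7.16 degrees, less where a joint would pass 70% of its speed; a pose out of reach is approached as far as the arm can. A call is refused whole if a number of a shift passes 0.0417 or a number of a turn 7.16, either way. A call with a gripper value outside its range is refused whole. The fingers move at their own pace and stop on an object; FORCE is the grip in N (left out, the last holds). Time passes only in rows, so rows that do not move let the fingers close, or fill a call up. It gives the time, the measured TCP pose, the force, the opening and the grip force at its end, in the units of the state.
- state(): the state, without advancing time (a new reading comes with each control period).
- cams.read_camera(name): name is "side" or "top"; returns a dict with "image" (400x640x3 uint8, red, green, blue), "fx", "fy", "cx", "cy" (pixels), "extrinsics" (4x4, takes a point from camera to world coordinates). Camera axes: x right, y up, looking along -z (the intrinsics and any distortion apply to the point x, -y, -z); pixel columns grow to the right and rows downward; lengths in m; the calibration is good to about 2 mm. A picture is of the moment at which its call begins. There is no depth.
- job_done(): hands the job in; it is judged then, once.
The state is a dict: "time": time; "joint_pos": joint angles; "joint_vel": joint speeds; "joint_torque": joint torques, N m; "tool_pos": TCP position; "tcp_rot": TCP orientation; "contact_force": force on the tool from outside, world axes, zero at the start; "ft_torque": the same for the moment, N m; "width": finger opening in m; "grasp_force": force on a finger pad.
Only numpy, scipy, OpenCV 4.12 (cv2) and the standard library are available. Lean on these libraries where they do the work, as an engineer would, in place of code of your own. Each camera call takes 0.05 s, during which the arm holds its last target. There are 200 camera calls.

### The job

The cover of the steel moist box has snapped shut: take the scraper, push its blade into the notch in the front rim, lever the cover up and swing it right back until it stays open by itself. Lay the scraper down on the bench, then lift the mortar half prism out of the box and lay it flat, same side up, in the shallow steel tray, beside the half that already lies there and not on top of it. Set it down without dropping it, and leave the cube in the box.

Things in the scene. Friction and masses are not known exactly. Their poses are not given: they have to be found in the camera images.
- scraper: Scraper, 205 mm long, blue handle, steel blade, on the black bench strip (z = 0), pointing left, rolled some 10 degrees onto a corner of the blade. Origin: underside, mid-length; +y runs to the blade tip, z up. Handle y -102 to -2 mm, oval, 22 mm wide (x), 28 mm high (z 0 to 28). Blade 2 mm thick (z 11 to 13), tip at y = 103 mm, there 62 mm wide (x +-31).
- moist_box: Steel box with hinged cover, fixed on the deck plate (top z = 6 mm), 140 (x) x 220 (y) x 74 mm, walls and floor 6 mm. Origin: centre of the underside; front at its -x, hinge at +x. The front rim has a pry notch 84 mm wide (y +-42): sill z = 67, underside of the shut cover z = 74 mm; behind it nothing stands above z = 57 mm. Catches inside the front wall at y = +-94 mm, up to 13 mm deep.
- notch (a point): Middle of the notch's sill at the outer face of the front wall (box frame -70, 0, 67 mm). Axes as the box: +x points into the box.
- cover (a joint): Cover angle, rad: 0 shut, grows as it opens upward, stop at 2.05. Two spring-ball catches hold it up to about 0.05 rad (5 N at the front edge); then it swings freely, falls back below 1.57 and stays open beyond. Cover 140 x 220 x 5 mm, flat, flush with the walls, 0.13 kg.
- cover_hinge (a point): Middle of the hinge axis, which runs along the box's y (box frame 74, 0, 77 mm).
- cover_edge (a point): Middle of the cover's lower front edge, 144 mm from the hinge axis.
- half_prism: Half of a mortar prism in the box, 40 (x) x 80 (y) x 40 (z) mm, 0.28 kg, lying flat. Origin: centre of the underside; y is its long axis, about along the box's x. Grasp it across 40 mm.
- box_cube: Mortar cube, 50 mm, in the box beside the half prism; it stays there. Origin: centre of the underside.
- tray: Loose shallow steel tray, 180 (x) x 130 (y) x 14 mm, on the deck plate, walls and floor 3 mm. Origin: centre of the underside.
- other_half: The other half of the prism, same size, lying flat in the tray toward the tray's +x end, its long axis (y) about along the tray's y. Origin: centre of the underside.

How it is judged (in metres and radians):
On the way, in this order (a step that is already met when the one before it is completed fails the run):
1. the cover is prised up with the scraper: past its catches (more than 0.1 rad, less than 0.8 rad) while it rests on the scraper, no finger touching the box or cover (value of joint cover between 0.1 and 0.8 rad and contact force between scraper and moist_box above 0.2 N and contact force between the fingers and moist_box below 0.5 N), for 0.1 s.
2. the cover is swung back past upright and stays (more than 1.75 rad) (value of joint cover above 1.75 rad), for 0.2 s.
At the end, for the whole second after the job is handed in: Cover open beyond 1.75 rad; half prism and other half both flat (within 0.12 rad) on the tray's floor, inside its walls; cube in the box; scraper at rest on the bench or deck, touching neither box nor tray (value of joint cover above 1.75 rad and x of half_prism in the frame of tray between -0.085 and 0.085 m and y of half_prism in the frame of tray between -0.06 and 0.06 m and z of each of half_prism, other_half in the frame of tray below 0.009 m and angle between each of half_prism, other_half's own z axis and vertical below 0.12 rad and linear speed of each of half_prism, scraper below 0.02 m/s and x of other_half in the frame of tray between -0.085 and 0.085 m and y of other_half in the frame of tray between -0.06 and 0.06 m and x of box_cube in the frame of moist_box between -0.064 and 0.064 m and y of box_cube in the frame of moist_box between -0.104 and 0.104 m and z of box_cube in the frame of moist_box below 0.02 m and height (world z) of scraper below 0.04 m and contact force between scraper and moist_box below 0.1 N and contact force between scraper and tray below 0.1 N).
It fails at once if a mortar piece is dropped or knocked hard into tray or box (contact over 120 N) (contact force between half_prism and tray above 120 N or contact force between half_prism and moist_box above 120 N).
It fails at once if the half already in the tray is knocked over (tilted more than 0.5 rad) (angle between other_half's own z axis and vertical above 0.5 rad).
It also fails if it takes over 72 s, if anything falls off the work surface, if the arm or the gripper's body presses on something with over 40 N, if the wrist force passes 120 N, or if a joint passes its speed limit or range.

## Working session

There is one attempt and no reset: what is moved stays moved. The work goes in short steps, Python scripts to look and compute and a shell command to move; the robot and the scene stay as the last step left them, time stands still between calls to the robot, and variables do not carry over. Pictures are saved under pics/ and viewed, at most 10 in all, crops included, and the job is handed in when it is done.

```bash
mkdir -p pics; python3 - <<'E'
from rig import state,cams,arm
import cv2,numpy as np
s=state();print(s['tool_pos'],np.round(s['tcp_rot'],3).tolist(),s['width'],arm.grip_depth,s['time'])
for n in('top','side'):
    c=cams.read_camera(n);cv2.imwrite(f'pics/{n}0.png',c['image'][:,:,::-1]);print(n,c['fx'],c['fy'],c['cx'],c['cy'],np.round(c['extrinsics'],4).tolist(),[k for k in c])
E
```

```text
[ 0.25811529 -0.51322408  0.23784478] [[0.893, 0.449, -0.0], [0.449, -0.893, 0.002], [0.0, -0.002, -1.0]] 0.08809872213686838 0.0187 0.0
top 466.52507507601376 466.52507507601376 318.57620919348153 193.94209983322395 [[0.021, 0.9779, -0.2081, 0.4221], [-0.9998, 0.0198, -0.0077, -0.0288], [-0.0034, 0.2082, 0.9781, 1.1052], [0.0, 0.0, 0.0, 1.0]] ['image', 'fx', 'fy', 'cx', 'cy', 'extrinsics']
side 398.46217246177207 398.46217246177207 317.01238971929473 195.15929492768174 [[0.9743, 0.1269, -0.186, 0.4298], [-0.225, 0.5876, -0.7773, -0.7626], [0.0107, 0.7992, 0.601, 0.6587], [0.0, 0.0, 0.0, 1.0]] ['image', 'fx', 'fy', 'cx', 'cy', 'extrinsics']
```

View pics/top0.png

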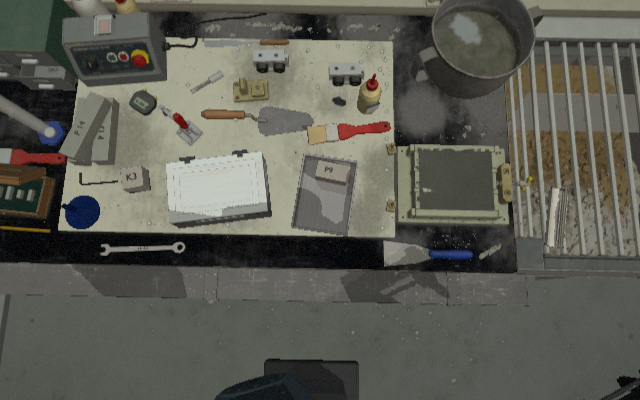

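View pics/side0.png

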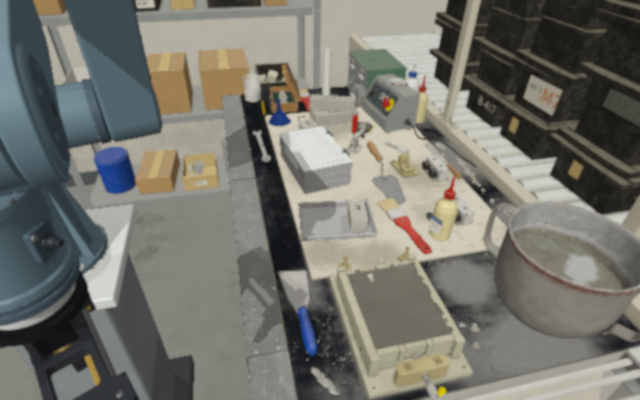

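The top view shows the box cover (white) at about (218,187), the tray at (325,193) with half P9 at its far end, and the scraper at (430,254) with its blade to the left (+y). The box front faces the robot.

```bash
cat > h.py <<'E'
from rig import state,cams,arm
import cv2,numpy as np
def cam(n):
    c=cams.read_camera(n);c['bgr']=c['image'][:,:,::-1].copy();c['hsv']=cv2.cvtColor(c['bgr'],cv2.COLOR_BGR2HSV);return c
def ray(c,p):
    p=np.atleast_2d(p).astype(float);E=c['extrinsics']
    d=np.c_[(p[:,0]-c['cx'])/c['fx'],-(p[:,1]-c['cy'])/c['fy'],-np.ones(len(p))]@E[:3,:3].T
    return E[:3,3],d
def plane(c,p,z):
    o,d=ray(c,p);return (o+d*((z-o[2])/d[:,2])[:,None])
def proj(c,P):
    E=c['extrinsics'];q=(np.atleast_2d(P)-E[:3,3])@E[:3,:3]
    return np.c_[c['cx']+c['fx']*q[:,0]/-q[:,2],c['cy']-c['fy']*q[:,1]/-q[:,2]]
def big(m,roi):
    k=np.zeros_like(m);x0,y0,x1,y1=roi;k[y0:y1,x0:x1]=m[y0:y1,x0:x1]
    cs,_=cv2.findContours(k,cv2.RETR_EXTERNAL,cv2.CHAIN_APPROX_NONE);return max(cs,key=cv2.contourArea)[:,0]
def rect(c,ct,z):
    P=(plane(c,ct,z)[:,:2]*1000).astype(np.float32);(x,y),s,a=cv2.minAreaRect(P);return np.round([x,y,*s,a],1)
def st():
    s=state();print('t',s['time'],'tcp',np.round(s['tool_pos'],4),'yaw x-axis',np.round(np.degrees(np.arctan2(s['tcp_rot'][1,0],s['tcp_rot'][0,0])),1),'w',s['width'],'F',s['contact_force'],'g',s['grasp_force']);return s
E
python3 - <<'E'
from h import *
c=cam('top');h=c['hsv'];g=cv2.cvtColor(c['bgr'],cv2.COLOR_BGR2GRAY)
m=((h[:,:,2]>225)&(h[:,:,1]<25)).astype(np.uint8)
ct=big(cv2.morphologyEx(m,cv2.MORPH_CLOSE,np.ones((5,5))),(155,140,280,235));print('cover',rect(c,ct,.085),cv2.boundingRect(ct))
b=cv2.inRange(h,(100,120,60),(130,255,255));ct=big(b,(400,235,500,275));print('handle',rect(c,ct,.014),cv2.boundingRect(ct))
v=cv2.inRange(g,75,255);ct=big(v,(375,239,436,268));print('blade',rect(c,ct,.012),cv2.boundingRect(ct))
a=cv2.resize(c['bgr'][145:275,155:515],None,fx=2.2,fy=2.2,interpolation=cv2.INTER_CUBIC)
cv2.imwrite('pics/crop.png',a)
E
```

```text
Traceback (most recent call last):
  File "h.py", line 16, in big
    cs,_=cv2.findContours(k,cv2.RETR_EXTERNAL,cv2.CHAIN_APPROX_NONE);return max(cs,key=cv2.contourArea)[:,0]
                                                                            ~~~^^^^^^^^^^^^^^^^^^^^^^^^
ValueError: max() iterable argument is empty
```

```bash
python3 - <<'E'
from h import *
c=cam('top');h=c['hsv'];g=cv2.cvtColor(c['bgr'],cv2.COLOR_BGR2GRAY)
a=cv2.resize(c['bgr'][145:275,155:515],None,fx=2.2,fy=2.2,interpolation=cv2.INTER_CUBIC)
cv2.imwrite('pics/crop.png',a)
print(h[190,200:215:5],h[155,290],h[220,150])
b=cv2.inRange(h,(100,120,60),(130,255,255));ct=big(b,(400,235,500,275));print('handle',rect(c,ct,.014),cv2.boundingRect(ct))
v=cv2.inRange(g,75,255);ct=big(v,(375,239,428,268));print('blade',rect(c,ct,.012),cv2.boundingRect(ct))
m=((h[:,:,2]>205)&(h[:,:,1]<25)).astype(np.uint8)
ct=big(cv2.morphologyEx(m,cv2.MORPH_CLOSE,np.ones((5,5))),(155,140,280,235));print('cover',rect(c,ct,.085),cv2.boundingRect(ct))
E
```

```text
[[ 53  11 203]
 [ 48  13 198]
 [ 51  13 200]] [ 30  33 161] [ 27  35 144]
handle [ 517.7 -331.1   18.5   97.8    1.2] (430, 250, 43, 9)
blade [ 521.1 -225.3   60.2  102.2    2.4] (383, 239, 45, 27)
cover [682.1 130.4   0.    0.    0. ] (252, 174, 1, 1)
```

View pics/crop.png

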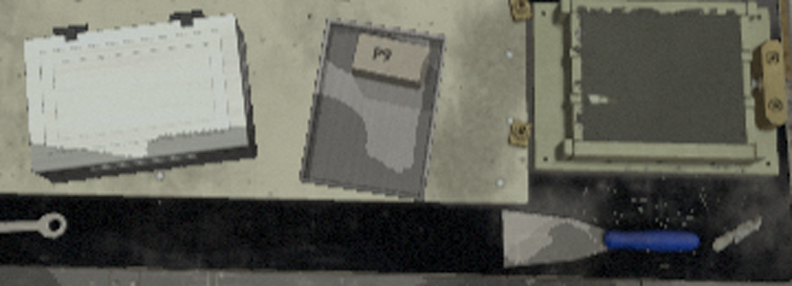

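The crop shows the shut cover (front edge lower, partly in shadow), the tray with P9 at its far end, and the scraper beside a mould that may get in the way of the gripper body. I'll measure the mould's height and fit the box edges.

```bash
python3 - <<'E'
from h import *
c=cam('top');h=c['hsv']
m=((h[:,:,2]>95)&(h[:,:,1]<24)).astype(np.uint8)
ct=big(cv2.morphologyEx(m,cv2.MORPH_OPEN,np.ones((3,3))),(160,145,275,228));print('cover',rect(c,ct,.085),cv2.boundingRect(ct))
ap=cv2.approxPolyDP(cv2.convexHull(ct),3,True)[:,0];print(ap.tolist(),np.round(plane(c,ap,.085)[:,:2],4).tolist())
b=cv2.inRange(h,(100,120,60),(130,255,255));ct=big(b,(400,235,500,275));P=plane(c,ct,.014)[:,:2];print('handle ln',cv2.fitLine(P.astype(np.float32),cv2.DIST_L2,0,.01,.01).ravel())
P=plane(c,[[405,147],[400,222],[413,213],[508,211]],.05);print(P.round(3))
s=cam('side');a=cv2.resize(s['bgr'][115:385,240:500],None,fx=2.2,fy=2.2,interpolation=cv2.INTER_CUBIC);cv2.imwrite('pics/side1.png',a)
a=c['bgr'].copy();
# mold front rim, both z hypotheses into side view
for z in(.0,.03,.06,.09):print(z,proj(s,plane(c,[[413,213],[400,222]],z)).round(0).tolist())
E
```

```text
cover [651.1 209.  143.3 222.    8.6] (166, 151, 102, 72)
[[261, 152], [267, 210], [169, 222], [166, 163]] [[0.7342, 0.1125], [0.6003, 0.0929], [0.569, 0.3083], [0.7039, 0.327]]
handle ln [ 0.00478428 -0.99998856  0.51783943 -0.33007333]
[[ 0.764 -0.222  0.05 ]
 [ 0.585 -0.208  0.05 ]
 [ 0.606 -0.238  0.05 ]
 [ 0.615 -0.455  0.05 ]]
0.0 [[345.0, 291.0], [330.0, 282.0]]
0.03 [[342.0, 280.0], [328.0, 271.0]]
0.06 [[340.0, 268.0], [326.0, 259.0]]
0.09 [[337.0, 256.0], [323.0, 247.0]]
```

View pics/side1.png

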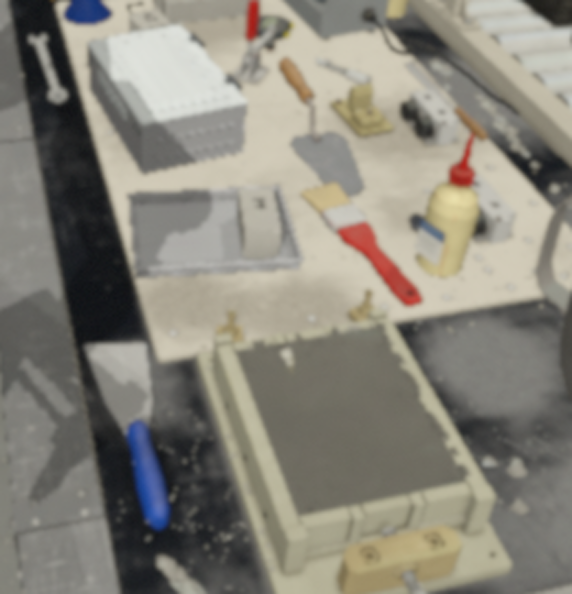

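Mould rim is about 45 mm high, so the gripper body clears it at the grasp height. Box yaw is about 8.3°, centre about (0.6515, 0.2096). Moving now.

```bash
cat >> h.py <<'E'
def to(x,y,z,yaw=None):
    s=st();R=np.array(s['tcp_rot']);d=R.T@(np.array([x,y,z])-s['tool_pos']);print('tool delta mm',np.round(d*1000,1))
    if yaw is not None:print('yaw cmd',np.round((np.degrees(np.arctan2(R[1,0],R[0,0]))-yaw+180)%360-180,2))
E
r='{"jaw":-1,"travel":[0,0,0.012],"yaw":-7.15}'
python3 -m jog '[{"jaw":-1,"travel":[0,0,0.012],"yaw":-7.15},{"jaw":-1,"travel":[0,0,0.012],"yaw":-7.15},{"jaw":-1,"travel":[0,0,0.012],"yaw":-7.15},{"jaw":-1,"travel":[0,0,0.012],"yaw":-7.15},{"jaw":-1,"travel":[0,0,0.012],"yaw":-7.15},{"jaw":-1,"travel":[0,0,0.012],"yaw":-7.15},{"jaw":-1,"travel":[0,0,0.012],"yaw":-7.15},{"jaw":-1,"travel":[0,0,0.012],"yaw":-7.15}]' 40
python3 -c "
from h import *
to(.518,-.299,.12,90.3)"
```

```text
time: 0.97
tool_pos: [0.2582, -0.5137, 0.1421]
tcp_rot: [[0.1, 0.995, -0.0], [0.995, -0.1, 0.0], [0.0, -0.0, -1.0]]
contact_force: [-0.0, -0.4, 0.7]
width: 0.0882
grasp_force: 0.0
t 0.9667 tcp [ 0.2582 -0.5137  0.1421] yaw x-axis 84.2 w 0.08815766839030965 F [-0.00234993 -0.43636226  0.71211194] g 0.0
tool delta mm [239.7 236.9  22.1]
yaw cmd -6.06
```

```bash
python3 -m jog '[{"jaw":-1,"travel":[0.0292,0.0292,0],"yaw":0},{"jaw":-1,"travel":[0.0292,0.0292,0],"yaw":0},{"jaw":-1,"travel":[0.0292,0.0292,0],"yaw":0},{"jaw":-1,"travel":[0.0292,0.0292,0],"yaw":0},{"jaw":-1,"travel":[0.0292,0.0292,0],"yaw":0},{"jaw":-1,"travel":[0.0292,0.0292,0],"yaw":0},{"jaw":-1,"travel":[0.0292,0.0292,0],"yaw":0},{"jaw":-1,"travel":[0.0292,0.0292,0],"yaw":-6}]'|head -3
python3 -c "
from h import *
to(.518,-.299,.04,90.3)"
```

```text
time: 1.63
tool_pos: [0.5168, -0.3048, 0.1428]
tcp_rot: [[0.002, 1.0, 0.0], [1.0, -0.002, -0.0], [-0.0, 0.0, -1.0]]
t 1.6333 tcp [ 0.5168 -0.3048  0.1428] yaw x-axis 89.9 w 0.08831656852023197 F [ 1.04052917 -0.86683918 -0.37162443] g 0.0
tool delta mm [  5.8   1.1 102.8]
yaw cmd -0.44
```

```bash
python3 -m jog '[{"jaw":-1,"travel":[0.006,0.001,0.03],"yaw":-0.4},{"jaw":-1,"travel":[0,0,0.03],"yaw":0},{"jaw":-1,"travel":[0,0,0.03],"yaw":0},{"jaw":-1,"travel":[0,0,0.02],"yaw":0},{"jaw":-1,"travel":[0,0,0.015],"yaw":0},{"jaw":-1,"travel":[0,0,0.008],"yaw":0},{"jaw":-1,"travel":[0,0,0.004],"yaw":0},{"jaw":-1,"travel":[0,0,0],"yaw":0}]'
python3 -m jog '[{"jaw":0.2,"travel":[0,0,0],"yaw":0},{"jaw":0.4,"travel":[0,0,0],"yaw":0},{"jaw":0.6,"travel":[0,0,0],"yaw":0},{"jaw":1,"travel":[0,0,0],"yaw":0},{"jaw":1,"travel":[0,0,0],"yaw":0},{"jaw":1,"travel":[0,0,0],"yaw":0},{"jaw":1,"travel":[0,0,0],"yaw":0},{"jaw":1,"travel":[0,0,0],"yaw":0}]' 60
```

```text
time: 2.3
tool_pos: [0.5162, -0.3002, 0.0052]
tcp_rot: [[-0.005, 1.0, -0.001], [1.0, 0.005, 0.001], [0.001, -0.001, -1.0]]
contact_force: [0.2, 0.7, -0.2]
width: 0.0883
grasp_force: 0.0
time: 2.97
tool_pos: [0.5164, -0.3004, 0.0058]
tcp_rot: [[-0.005, 1.0, 0.0], [1.0, 0.005, -0.0], [-0.0, 0.0, -1.0]]
contact_force: [-0.6, -0.3, 0.6]
width: 0.0369
grasp_force: 0.0
```

```bash
python3 -m jog '[{"jaw":1,"travel":[0,0,0],"yaw":0},{"jaw":1,"travel":[0,0,0],"yaw":0},{"jaw":1,"travel":[0,0,0],"yaw":0},{"jaw":1,"travel":[0,0,0],"yaw":0},{"jaw":1,"travel":[0,0,0],"yaw":0},{"jaw":1,"travel":[0,0,0],"yaw":0},{"jaw":1,"travel":[0,0,0],"yaw":0},{"jaw":1,"travel":[0,0,0],"yaw":0}]' 60
python3 -m jog '[{"jaw":1,"travel":[0,0,-0.01],"yaw":0},{"jaw":1,"travel":[0,0,-0.02],"yaw":0},{"jaw":1,"travel":[0,0,-0.025],"yaw":0},{"jaw":1,"travel":[0,0,-0.025],"yaw":0},{"jaw":1,"travel":[0,0,-0.02],"yaw":0},{"jaw":1,"travel":[0,0,0],"yaw":0},{"jaw":1,"travel":[0,0,0],"yaw":0},{"jaw":1,"travel":[0,0,0],"yaw":0}]'
python3 - <<'E'
from h import *
t=cam('top');s=cam('side')
R=np.array(state()['tcp_rot']);p=np.array(state()['tool_pos'])
# crops centred on the blade
q=proj(t,p+R[:,0]*.06)[0].astype(int);r=proj(s,p+R[:,0]*.06)[0].astype(int)
f=lambda c,q:cv2.resize(c['bgr'][max(0,q[1]-50):q[1]+50,q[0]-65:q[0]+65],(520,400),interpolation=cv2.INTER_CUBIC)[:, :390] if 0 else cv2.resize(c['bgr'][max(0,q[1]-70):q[1]+70,q[0]-50:q[0]+50],(400,560),interpolation=cv2.INTER_CUBIC)
cv2.imwrite('pics/g.png',np.hstack([f(t,q),f(s,r)]));print(q,r)
E
```

```text
time: 3.63
tool_pos: [0.5164, -0.3003, 0.0057]
tcp_rot: [[-0.005, 1.0, -0.0], [1.0, 0.005, 0.0], [0.0, -0.0, -1.0]]
contact_force: [0.5, -0.1, -1.0]
width: 0.0188
grasp_force: 60.0
time: 4.3
tool_pos: [0.5158, -0.2998, 0.1048]
tcp_rot: [[-0.005, 1.0, -0.001], [1.0, 0.005, 0.001], [0.001, -0.001, -1.0]]
contact_force: [-0.5, 0.5, -2.5]
width: 0.0191
grasp_force: 60.0
[419 250] [295 261]
```

View pics/g.png

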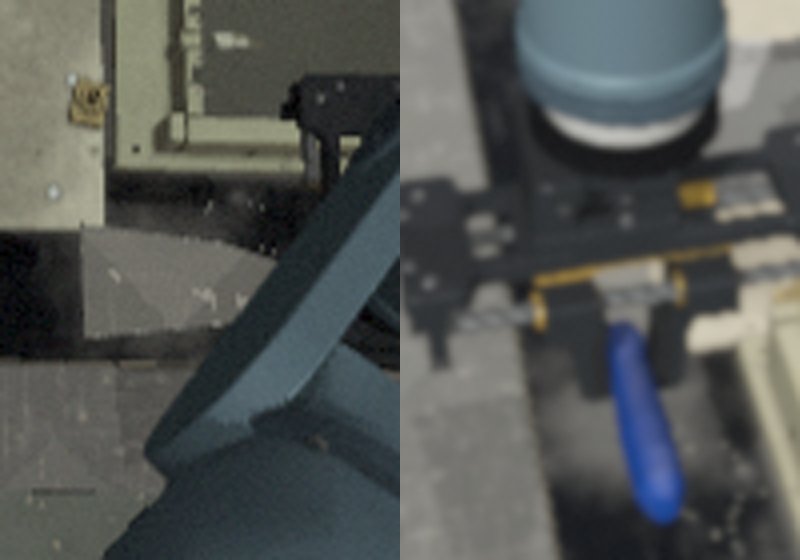

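The scraper is held in line with the tool. The top crop shows the blade's tip edge at about px (390,236)–(390,264). I'll check the tip offset, then carry it to the front of the box.

```bash
python3 -m jog '[{"jaw":1,"travel":[0.02,-0.004,-0.002],"yaw":0},{"jaw":1,"travel":[0.04,-0.009,0],"yaw":0},{"jaw":1,"travel":[0.04,-0.009,0],"yaw":0},{"jaw":1,"travel":[0.04,-0.009,0],"yaw":0},{"jaw":1,"travel":[0.04,-0.009,0],"yaw":0},{"jaw":1,"travel":[0.04,-0.009,0],"yaw":0},{"jaw":1,"travel":[0.04,-0.009,0],"yaw":0},{"jaw":1,"travel":[0.04,-0.009,0],"yaw":0}]'|head -2
python3 -m jog '[{"jaw":1,"travel":[0.04,-0.009,0],"yaw":0},{"jaw":1,"travel":[0.04,-0.009,0],"yaw":0},{"jaw":1,"travel":[0.04,-0.009,0],"yaw":5},{"jaw":1,"travel":[0.03,-0.009,0],"yaw":7},{"jaw":1,"travel":[0,0,0],"yaw":7},{"jaw":1,"travel":[0,0,0],"yaw":7},{"jaw":1,"travel":[0,0,0],"yaw":7},{"jaw":1,"travel":[0,0,0],"yaw":7}]'|head -2
python3 -m jog '[{"jaw":1,"travel":[0,0,0],"yaw":7},{"jaw":1,"travel":[0,0,0],"yaw":7},{"jaw":1,"travel":[0,0,0],"yaw":7},{"jaw":1,"travel":[0,0,0],"yaw":7},{"jaw":1,"travel":[0,0,0],"yaw":7},{"jaw":1,"travel":[0,0,0],"yaw":7},{"jaw":1,"travel":[0,0,0],"yaw":0},{"jaw":1,"travel":[0,0,0],"yaw":0}]'
python3 - <<'E'
from h import *
to(.410,.1744,.107,8.3)
c=cam('top')
t=cam('top');s=cam('side')
R=np.array(state()['tcp_rot']);p=np.array(state()['tool_pos'])
q=proj(t,p+R[:,0]*.12)[0].astype(int);r=proj(s,p+R[:,0]*.12)[0].astype(int)
f=lambda c,q:cv2.resize(c['bgr'][max(0,q[1]-70):q[1]+70,q[0]-50:q[0]+50],(400,560),interpolation=cv2.INTER_CUBIC)
cv2.imwrite('pics/g2.png',np.hstack([f(t,q),f(s,r)]));print(q,r)
E
```

```text
time: 5.07
tool_pos: [0.4461, 0.0012, 0.1065]
time: 5.73
tool_pos: [0.4131, 0.1483, 0.1065]
time: 6.4
tool_pos: [0.4135, 0.1479, 0.1068]
tcp_rot: [[0.988, 0.155, -0.002], [0.155, -0.988, -0.0], [-0.002, -0.0, -1.0]]
contact_force: [-0.4, 1.0, -1.5]
width: 0.0186
grasp_force: 60.0
t 6.4 tcp [0.4135 0.1479 0.1068] yaw x-axis 8.9 w 0.01859297787446774 F [-0.37017167  1.00126803 -1.52870741] g 59.9813027169148
tool delta mm [  0.6 -26.8  -0.2]
yaw cmd 0.63
[230 238] [274 151]
```

View pics/g2.png

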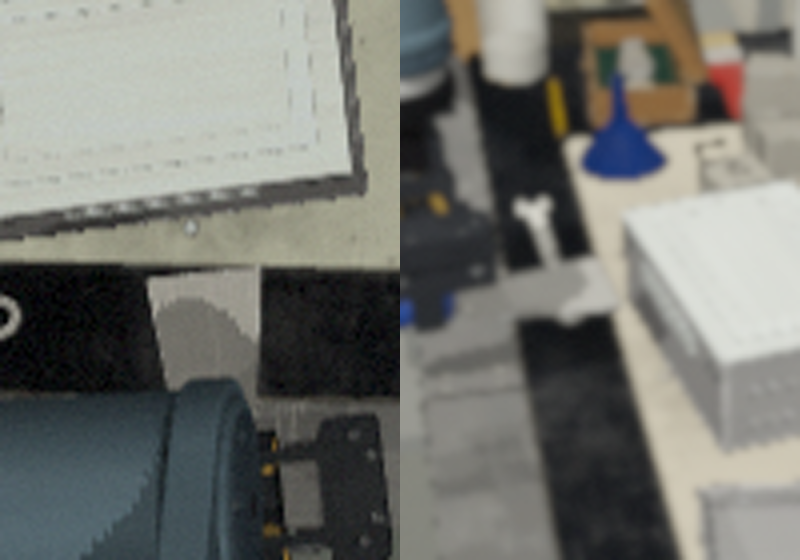

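```bash
cat >> h.py <<'E'
def tri(c1,p1,c2,p2):
    a,u=ray(c1,p1);b,v=ray(c2,p2);u=u[0]/np.linalg.norm(u);v=v[0]/np.linalg.norm(v)
    k=np.linalg.lstsq(np.c_[u,-v],b-a,rcond=None)[0];P=a+k[0]*u;Q=b+k[1]*v;return (P+Q)/2,np.linalg.norm(P-Q)
E
python3 - <<'E'
from h import *
t=cam('top');s=cam('side')
L,e=tri(t,[217,238],s,[274,145.5]);Rr,f=tri(t,[245,235],s,[278,158]);print(L,e,Rr,f)
S=state();R=np.array(S['tcp_rot']);p=np.array(S['tool_pos'])
print(R.T@(L-p),R.T@(Rr-p))
for z in(.095,.105,.115):
  P=plane(t,[[217,238],[245,235]],z);print(z,P.round(4).tolist(),proj(s,P).round(1).tolist())
# automatic tip-edge outline in side view
g=cv2.cvtColor(s['bgr'],cv2.COLOR_BGR2GRAY);print(g[140:165:2,262:286:2])
# sub pixel front face of box: notch line colours in top
E
```

```text
[0.5343585  0.1945089  0.10871551] 0.0023676604303743067 [0.53947676 0.13573547 0.10395266] 0.003856172644555791
[ 0.12594298 -0.02762852 -0.00122799] [0.12200136 0.03123555 0.00353448]
0.095 [[0.5347, 0.1976, 0.095], [0.5425, 0.1371, 0.095]] [[273.8, 149.3], [279.9, 160.4]]
0.105 [[0.5336, 0.1954, 0.105], [0.5413, 0.1355, 0.105]] [[273.3, 146.6], [279.4, 157.5]]
0.115 [[0.5325, 0.1931, 0.115], [0.5401, 0.1339, 0.115]] [[272.8, 143.9], [278.9, 154.6]]
[[ 98  27  20  25  63 158 194 196 186 134 153 205]
 [124  38  21  24  45 139 191 196 185 134 125 177]
 [128  58  33  50  81 129 181 191 179 137 127 142]
 [144 111 108 135 167 175 179 192 189 161 130 144]
 [148 143 144 155 180 187 182 190 194 170 131 150]
 [145 145 144 146 165 185 186 185 191 168 130 145]
 [145 145 146 148 165 186 188 184 188 168 129 130]
 [146 146 149 158 181 188 188 188 188 166 123 106]
 [143 150 171 182 187 187 186 184 186 175 120  92]
 [135 158 172 171 164 155 142 136 177 192 153 100]
 [ 83 126 142 118  73  45  41  79 169 195 182 126]
 [ 27  52  69  46  25  20  23  48 146 192 191 166]
 [ 21  22  21  21  17  19  20  37 124 187 194 187]]
```

```bash
python3 -m jog '[{"jaw":1,"travel":[-0.01,0,0],"yaw":0.6},{"jaw":1,"travel":[-0.02,0.02,0],"yaw":0},{"jaw":1,"travel":[-0.02,0.03,0],"yaw":0},{"jaw":1,"travel":[0,0.03,0],"yaw":0},{"jaw":1,"travel":[0,0.01,0],"yaw":0},{"jaw":1,"travel":[0,0,0],"yaw":0},{"jaw":1,"travel":[0,0,0],"yaw":0},{"jaw":1,"travel":[0,0,0],"yaw":0}]'|head -2
python3 - <<'E'
from h import *
t=cam('top');s=cam('side');S=st()
R=np.array(S['tcp_rot']);p=np.array(S['tool_pos'])
q=proj(t,p+R[:,0]*.1)[0].astype(int);r=proj(s,p+R[:,0]*.1)[0].astype(int)
f=lambda c,q:cv2.resize(c['bgr'][q[1]-30:q[1]+30,q[0]-30:q[0]+30],(400,400),interpolation=cv2.INTER_CUBIC)
cv2.imwrite('pics/g3.png',np.hstack([f(t,q),f(s,r)]));print(q,r)
E
```

```text
time: 7.32
tool_pos: [0.3771, 0.0522, 0.1077]
t 7.4167 tcp [0.3772 0.0525 0.1076] yaw x-axis 8.2 w 0.019179639935372833 F [-0.39723691  0.17434891 -0.66693873] g 59.9808866121748
[275 266] [257 173]
```

View pics/g3.png

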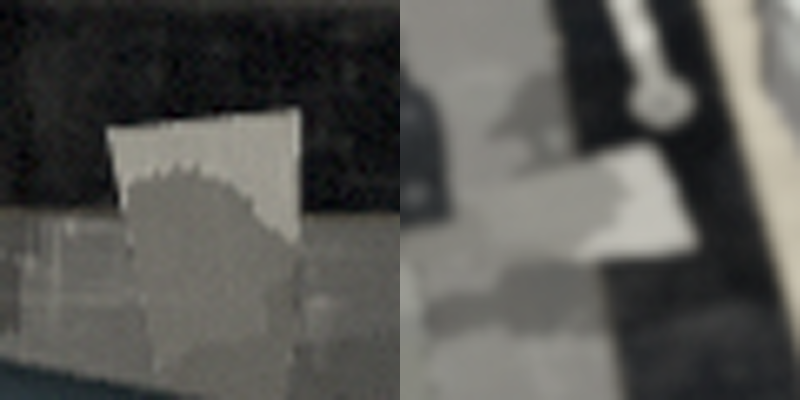

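```bash
python3 - <<'E'
from h import *
t=cam('top');s=cam('side');S=state();R=np.array(S['tcp_rot']);p=np.array(S['tool_pos'])
for a,b in(([260.6,254.8],[264.05,163.55]),([289.6,252.0],[271.25,179.3])):
    P,e=tri(t,a,s,b);print(P.round(4),e,(R.T@(P-p)).round(4))
    P=plane(t,a,.11);print('flat .11 ->',proj(s,P).round(2))
# subpixel line of tip edge in side view vs dark strip
g=cv2.cvtColor(s['bgr'],cv2.COLOR_BGR2GRAY).astype(float)
for r in range(160,184):
    row=g[r,255:285];w=np.where(np.diff(row)<-12)[0];print(r,row[::1].astype(int)) if r in(160,162,164,166,168,176,178,179,180,181,182) else 0
E
```

```text
[0.4979 0.0987 0.115 ] 0.0018986431069864206 [ 0.126  -0.0286 -0.0074]
flat .11 -> [[265.05 164.96]]
[0.5066 0.0382 0.106 ] 0.0002744305729528911 [0.126  0.0325 0.0016]
flat .11 -> [[271.14 178.  ]]
160 [ 33  28  27  25  23  29  50  80 106 124 134 137 131 120  98  68  39  25
  23  28  40  78 130 171 191 197 195 188 173 152]
162 [ 29  23  25  23  21  22  25  28  40  55  66  70  61  48  32  25  22  23
  22  24  27  50  98 148 180 193 195 192 187 176]
164 [ 29  35  37  43  51  59  73  85  88  78  55  31  21  21  19  21  20  19
  19  23  29  44  80 128 167 188 195 195 194 190]
166 [ 89 110 128 140 148 157 166 173 172 158 126  78  37  22  20  20  19  22
  23  29  31  39  58  98 142 174 187 191 190 189]
168 [139 146 153 160 169 180 186 188 188 183 166 130  80  38  24  22  21  24
  28  31  33  36  44  70 113 156 179 188 189 187]
176 [148 151 153 159 170 182 188 190 190 190 191 191 188 179 153 109  61  37
  29  31  29  28  31  33  36  53  96 145 176 188]
178 [161 172 179 183 186 189 190 190 190 189 188 187 185 182 170 141  95  51
  32  33  32  32  31  33  35  45  75 122 162 182]
179 [172 178 181 182 182 184 185 185 183 181 177 173 171 166 155 130  90  51
  35  33  31  32  32  33  36  41  62 106 150 178]
180 [173 171 166 163 162 163 163 161 157 155 148 140 136 129 115  96  68  44
  32  30  31  29  29  31  31  36  50  91 139 172]
181 [156 145 130 119 117 115 114 111 107 104  98  91  86  79  68  55  43  37
  32  31  30  28  28  29  30  34  45  79 127 166]
182 [124 108  86  70  65  63  61  59  56  54  51  49  47  44  40  38  36  34
  33  32  29  27  27  28  29  31  38  63 111 156]
```

Triangulation: the tip centre lies 126 mm ahead of the TCP and 3 mm above it. The right corner is about 9 mm lower than the left, so the scraper is still rolled about 8° and won't fit the 7 mm notch. I'll rest the blade flat across the tray's front rim, open the jaws so it levels, and regrasp.

```bash
python3 - <<'E'
from h import *
t=cam('top')
P=plane(t,[[292.7,227.3],[347.7,235.9],[357.3,161.4],[304.5,154.1]],.02)[:,:2];print(P.round(4).tolist())
e=P[0]-P[1];n=np.array([e[1],-e[0]])/np.linalg.norm(e);yaw=np.degrees(np.arctan2(n[1],n[0]));m=(P[0]+P[1])/2
print('edge',np.linalg.norm(e),'yaw',yaw,'mid',m,'centre',P.mean(0))
T=m-n*.106
print('TCP target',T);to(*T,.06,yaw)
E
```

```text
[[0.5718, 0.0386], [0.5542, -0.0903], [0.7351, -0.112], [0.7509, 0.0159]]
edge 0.1301601551986356 yaw -7.7546658845032175 mid [ 0.56302959 -0.02584183] centre [ 0.65301221 -0.03696394]
TCP target [ 0.45799897 -0.01153908]
t 7.5667 tcp [0.3773 0.0523 0.1076] yaw x-axis 8.2 w 0.018874108350575146 F [ 0.62619895 -0.20425873 -0.98771991] g 59.981009624461876
tool delta mm [70.8 74.7 47.6]
yaw cmd 15.95
```

The bench strip is too narrow to lay the handle facing +x, so I'll use the tray's right wall with the handle on the deck edge: heading 83°, TCP (0.568, −0.189).

```bash
python3 -m jog '[{"jaw":1,"travel":[0.02,0.02,0],"yaw":0},{"jaw":1,"travel":[0.02,0.02,0],"yaw":-4},{"jaw":1,"travel":[0.0,0,0],"yaw":-7},{"jaw":1,"travel":[0,0,0],"yaw":-7},{"jaw":1,"travel":[0,0,0],"yaw":-7},{"jaw":1,"travel":[0,0,0],"yaw":-7},{"jaw":1,"travel":[0,0,0],"yaw":-7},{"jaw":1,"travel":[0,0,0],"yaw":-7}]'|head -2
python3 -m jog '[{"jaw":1,"travel":[0,0,0],"yaw":-7},{"jaw":1,"travel":[0,0,0],"yaw":-7},{"jaw":1,"travel":[0,0,0],"yaw":-7},{"jaw":1,"travel":[0,0,0],"yaw":-7},{"jaw":1,"travel":[0,0,0],"yaw":-1},{"jaw":1,"travel":[0,0,0],"yaw":0},{"jaw":1,"travel":[0,0,0],"yaw":0},{"jaw":1,"travel":[0,0,0],"yaw":0}]'|head -2
python3 -c "
from h import *
to(.568,-.189,.06,83)"
```

```text
time: 8.23
tool_pos: [0.4226, 0.0182, 0.1075]
time: 8.9
tool_pos: [0.4227, 0.0179, 0.1077]
t 8.9 tcp [0.4227 0.0179 0.1077] yaw x-axis 83.0 w 0.01856381257257249 F [ 0.70273131 -0.24232444 -0.7210473 ] g 59.98097003699513
tool delta mm [-187.6  169.4   47.6]
yaw cmd -0.01
```

```bash
python3 -m jog '[{"jaw":1,"travel":[-0.0234,0.0212,0],"yaw":0},{"jaw":1,"travel":[-0.0234,0.0212,0],"yaw":0},{"jaw":1,"travel":[-0.0234,0.0212,0],"yaw":0},{"jaw":1,"travel":[-0.0234,0.0212,0],"yaw":0},{"jaw":1,"travel":[-0.0234,0.0212,0],"yaw":0},{"jaw":1,"travel":[-0.0234,0.0212,0],"yaw":0},{"jaw":1,"travel":[-0.0234,0.0212,0],"yaw":0},{"jaw":1,"travel":[-0.0234,0.0212,0],"yaw":0}]'|head -2
python3 -m jog '[{"jaw":1,"travel":[0,0,0.01],"yaw":0},{"jaw":1,"travel":[0,0,0.02],"yaw":0},{"jaw":1,"travel":[0,0,0.02],"yaw":0},{"jaw":1,"travel":[0,0,0.015],"yaw":0},{"jaw":1,"travel":[0,0,0.008],"yaw":0},{"jaw":1,"travel":[0,0,0.003],"yaw":0},{"jaw":1,"travel":[0,0,0],"yaw":0},{"jaw":1,"travel":[0,0,0],"yaw":0}]' 20
python3 - <<'E'
from h import *
to(.568,-.189,.022,83)
t=cam('top');s=cam('side');S=state()
P=np.array([.575,-.12,.025]);q=proj(t,P)[0].astype(int);r=proj(s,P)[0].astype(int)
f=lambda c,q:cv2.resize(c['bgr'][q[1]-40:q[1]+40,q[0]-40:q[0]+40],(400,400),interpolation=cv2.INTER_CUBIC)
cv2.imwrite('pics/g4.png',np.hstack([f(t,q),f(s,r)]));print(q,r)
E
```

```text
time: 9.57
tool_pos: [0.5694, -0.1898, 0.1074]
time: 10.23
tool_pos: [0.5692, -0.1886, 0.0324]
tcp_rot: [[0.12, 0.993, 0.001], [0.993, -0.12, -0.001], [-0.0, 0.001, -1.0]]
contact_force: [0.3, 1.0, -1.0]
width: 0.0194
grasp_force: 20.0
t 10.2333 tcp [ 0.5692 -0.1886  0.0324] yaw x-axis 83.1 w 0.019359482169285683 F [ 0.31466322  1.03929586 -1.02584322] g 19.99299213755876
tool delta mm [-0.5 -1.1 10.4]
yaw cmd 0.11
[360 227] [312 243]
```

View pics/g4.png

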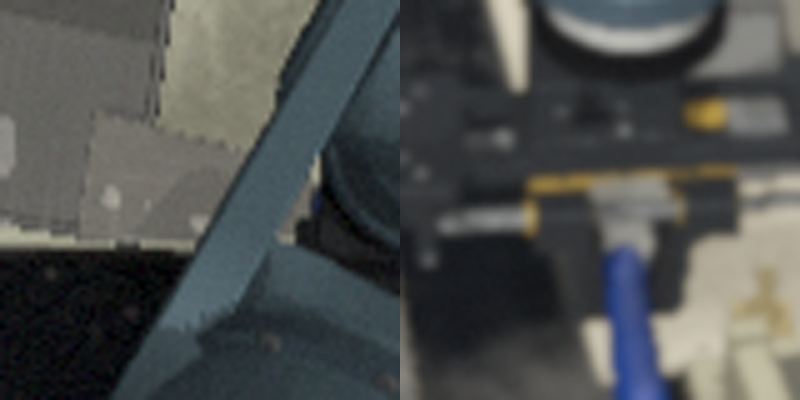

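The blade overlaps the right tray wall by about 30 mm, as planned. Lowering onto the wall and releasing gently.

```bash
python3 -m jog '[{"jaw":1,"travel":[0,0,0.003],"yaw":0},{"jaw":1,"travel":[0,0,0.003],"yaw":0},{"jaw":1,"travel":[0,0,0.002],"yaw":0},{"jaw":1,"travel":[0,0,0.002],"yaw":0},{"jaw":1,"travel":[0,0,0.001],"yaw":0},{"jaw":1,"travel":[0,0,0.001],"yaw":0},{"jaw":1,"travel":[0,0,0.001],"yaw":0},{"jaw":1,"travel":[0,0,0],"yaw":0}]' 10
```

```text
time: 11.0
tool_pos: [0.5686, -0.1884, 0.0185]
tcp_rot: [[0.12, 0.993, -0.0], [0.993, -0.12, 0.0], [0.0, -0.0, -1.0]]
contact_force: [-0.2, 0.1, -0.4]
width: 0.0201
grasp_force: 10.0
```

```bash
python3 -m jog '[{"jaw":1,"travel":[0,0,0.001],"yaw":0},{"jaw":1,"travel":[0,0,0.001],"yaw":0},{"jaw":1,"travel":[0,0,0.001],"yaw":0},{"jaw":1,"travel":[0,0,0.001],"yaw":0},{"jaw":1,"travel":[0,0,0.001],"yaw":0},{"jaw":1,"travel":[0,0,0],"yaw":0},{"jaw":1,"travel":[0,0,0],"yaw":0},{"jaw":1,"travel":[0,0,0],"yaw":0}]' 5
```

```text
time: 11.67
tool_pos: [0.5687, -0.1885, 0.0137]
tcp_rot: [[0.12, 0.993, -0.0], [0.993, -0.12, 0.0], [0.0, -0.0, -1.0]]
contact_force: [0.4, -0.6, -1.8]
width: 0.0199
grasp_force: 5.0
```

```bash
python3 -m jog '[{"jaw":0.32,"travel":[0,0,0],"yaw":0},{"jaw":0.32,"travel":[0,0,0],"yaw":0},{"jaw":0.32,"travel":[0,0,0],"yaw":0},{"jaw":0.32,"travel":[0,0,0.001],"yaw":0},{"jaw":0.32,"travel":[0,0,0.001],"yaw":0},{"jaw":0.32,"travel":[0,0,0],"yaw":0},{"jaw":0.32,"travel":[0,0,0],"yaw":0},{"jaw":0.32,"travel":[0,0,0],"yaw":0}]' 60
python3 -m jog '[{"jaw":1,"travel":[0,0,0],"yaw":0},{"jaw":1,"travel":[0,0,0],"yaw":0},{"jaw":1,"travel":[0,0,0],"yaw":0},{"jaw":1,"travel":[0,0,0],"yaw":0},{"jaw":1,"travel":[0,0,0],"yaw":0},{"jaw":1,"travel":[0,0,0],"yaw":0},{"jaw":1,"travel":[0,0,0],"yaw":0},{"jaw":1,"travel":[0,0,0],"yaw":0}]' 60
python3 -m jog '[{"jaw":1,"travel":[0,0,-0.005],"yaw":0},{"jaw":1,"travel":[0,0,-0.01],"yaw":0},{"jaw":1,"travel":[0,0,-0.025],"yaw":0},{"jaw":1,"travel":[0,0,-0.025],"yaw":0},{"jaw":1,"travel":[0,0,-0.02],"yaw":0},{"jaw":1,"travel":[0,0,-0.01],"yaw":0},{"jaw":1,"travel":[0,0,0],"yaw":0},{"jaw":1,"travel":[0,0,0],"yaw":0}]'
python3 -c "
from h import *
to(.377,.052,.107,8.3)"
```

```text
time: 12.33
tool_pos: [0.5687, -0.1885, 0.0117]
tcp_rot: [[0.12, 0.993, -0.0], [0.993, -0.12, 0.0], [0.0, -0.0, -1.0]]
contact_force: [-0.4, 0.1, 0.4]
width: 0.0301
grasp_force: 0.0
time: 13.0
tool_pos: [0.5687, -0.1885, 0.0117]
tcp_rot: [[0.12, 0.993, 0.0], [0.993, -0.12, -0.0], [-0.0, 0.0, -1.0]]
contact_force: [-0.2, 0.7, 1.0]
width: 0.0188
grasp_force: 60.0
time: 13.67
tool_pos: [0.5688, -0.1885, 0.1071]
tcp_rot: [[0.12, 0.993, 0.001], [0.993, -0.12, -0.001], [-0.0, 0.001, -1.0]]
contact_force: [-0.2, -0.5, -1.3]
width: 0.0185
grasp_force: 60.0
t 13.6667 tcp [ 0.5688 -0.1885  0.1071] yaw x-axis 83.1 w 0.018470449560927513 F [-0.2413808  -0.49434754 -1.30232045] g 59.97499823977989
tool delta mm [ 2.158e+02 -2.192e+02 -2.000e-01]
yaw cmd 74.82
```

```bash
python3 -m jog '[{"jaw":1,"travel":[0.027,-0.0274,0],"yaw":0},{"jaw":1,"travel":[0.027,-0.0274,0],"yaw":0},{"jaw":1,"travel":[0.027,-0.0274,0],"yaw":0},{"jaw":1,"travel":[0.027,-0.0274,0],"yaw":0},{"jaw":1,"travel":[0.027,-0.0274,0],"yaw":0},{"jaw":1,"travel":[0.027,-0.0274,0],"yaw":0},{"jaw":1,"travel":[0.027,-0.0274,0],"yaw":0},{"jaw":1,"travel":[0.027,-0.0274,0],"yaw":4.8}]'|head -2
python3 -m jog '[{"jaw":1,"travel":[0,0,0],"yaw":7},{"jaw":1,"travel":[0,0,0],"yaw":7},{"jaw":1,"travel":[0,0,0],"yaw":7},{"jaw":1,"travel":[0,0,0],"yaw":7},{"jaw":1,"travel":[0,0,0],"yaw":7},{"jaw":1,"travel":[0,0,0],"yaw":7},{"jaw":1,"travel":[0,0,0],"yaw":7},{"jaw":1,"travel":[0,0,0],"yaw":7}]'|head -2
python3 -m jog '[{"jaw":1,"travel":[0,0,0],"yaw":7},{"jaw":1,"travel":[0,0,0],"yaw":7},{"jaw":1,"travel":[0,0,0],"yaw":0},{"jaw":1,"travel":[0,0,0],"yaw":0},{"jaw":1,"travel":[0,0,0],"yaw":0},{"jaw":1,"travel":[0,0,0],"yaw":0},{"jaw":1,"travel":[0,0,0],"yaw":0},{"jaw":1,"travel":[0,0,0],"yaw":0}]'|head -2
python3 - <<'E'
from h import *
t=cam('top');s=cam('side');S=st()
R=np.array(S['tcp_rot']);p=np.array(S['tool_pos'])
q=proj(t,p+R[:,0]*.1)[0].astype(int);r=proj(s,p+R[:,0]*.1)[0].astype(int)
f=lambda c,q:cv2.resize(c['bgr'][q[1]-30:q[1]+30,q[0]-30:q[0]+30],(400,400),interpolation=cv2.INTER_CUBIC)
cv2.imwrite('pics/g5.png',np.hstack([f(t,q),f(s,r)]));print(q,r)
E
```

```text
time: 14.33
tool_pos: [0.3742, 0.0535, 0.1051]
time: 15.0
tool_pos: [0.3756, 0.0525, 0.1053]
time: 15.67
tool_pos: [0.3769, 0.0523, 0.1066]
t 15.7667 tcp [0.377  0.0522 0.1067] yaw x-axis 8.4 w 0.018976415539904562 F [-0.9332611   0.43926746 -1.3612871 ] g 59.97493531759744
[275 266] [257 174]
```

View pics/g5.png

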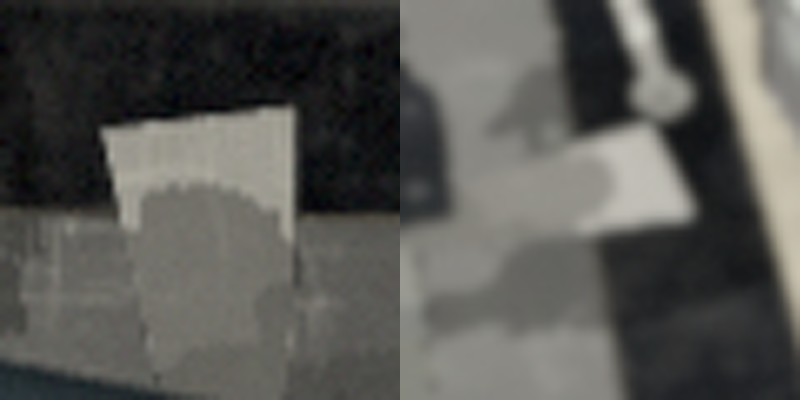

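```bash
python3 - <<'E'
from h import *
t=cam('top');s=cam('side');S=state();R=np.array(S['tcp_rot']);p=np.array(S['tool_pos'])
u=lambda X,Y,q:[q[0]-30+(X+.5)/6.667-.5,q[1]-30+(Y+.5)/6.667-.5]
for a,b in((u(101,128,(275,266)),u(253,123,(257,174))),(u(295,104,(275,266)),u(297,215,(257,174)))):
    P,e=tri(t,a,s,b);print(P.round(4),e,(R.T@(P-p)).round(4))
# box front-face pixels in the top view at the notch: column profile
B=np.array([.6515,.2096]);c,sn=np.cos(np.radians(8.3)),np.sin(np.radians(8.3))
for y in(-.06,0,.06):
    P=np.array([[B[0]+c*x-sn*y,B[1]+sn*x+c*y,.085] for x in(-.08,-.075,-.07,-.065,-.06,-.05)]);q=proj(t,P).round().astype(int);print(y,[int(t['hsv'][v,w,2]) for w,v in q])
E
```

```text
[0.4986 0.1    0.1184] 4.1914822862472414e-05 [ 0.1272 -0.0297 -0.0116]
[0.5073 0.0393 0.1154] 0.0007864760092616645 [ 0.127   0.0317 -0.0086]
-0.06 [80, 79, 84, 198, 198, 186]
0 [92, 147, 145, 196, 199, 197]
0.06 [88, 78, 157, 198, 196, 189]
```

Roll is now about 3° with the tip 10 mm above the TCP, which matches the regrasp geometry, so it fits the 7 mm notch. Approaching the notch.

```bash
python3 -c "
from h import *
to(.4364,.1793,.0668,8.3)"
python3 -m jog '[{"jaw":1,"travel":[0.01,-0.018,0],"yaw":0},{"jaw":1,"travel":[0.013,-0.022,0],"yaw":0},{"jaw":1,"travel":[0.013,-0.022,0],"yaw":0},{"jaw":1,"travel":[0.013,-0.022,0.005],"yaw":0},{"jaw":1,"travel":[0.013,-0.02,0.01],"yaw":0},{"jaw":1,"travel":[0.013,-0.013,0.01],"yaw":0},{"jaw":1,"travel":[0.002,0,0.01],"yaw":0},{"jaw":1,"travel":[0,0,0],"yaw":0}]'|head -2
python3 -c "
from h import *
to(.4364,.1793,.0668,8.3)"
```

```text
t 15.8667 tcp [0.377  0.0522 0.1068] yaw x-axis 8.3 w 0.018914497275503164 F [ 0.28997446 -0.23430353 -0.94644204] g 59.97496465847064
tool delta mm [  77.2 -117.1   40. ]
yaw cmd 0.04
time: 16.53
tool_pos: [0.4351, 0.1793, 0.0698]
t 16.5333 tcp [0.4351 0.1793 0.0698] yaw x-axis 8.4 w 0.018470771270399703 F [-0.66330846 -0.50276721 -1.39963477] g 59.97409419069129
tool delta mm [1.3 0.2 3. ]
yaw cmd 0.13
```

```bash
python3 -m jog '[{"jaw":1,"travel":[0,0,0.002],"yaw":0},{"jaw":1,"travel":[0,0,0.001],"yaw":0},{"jaw":1,"travel":[0,0,0],"yaw":0},{"jaw":1,"travel":[0.005,0,0],"yaw":0},{"jaw":1,"travel":[0.005,0,0],"yaw":0},{"jaw":1,"travel":[0.005,0,0],"yaw":0},{"jaw":1,"travel":[0.002,0,0],"yaw":0},{"jaw":1,"travel":[0,0,0],"yaw":0}]'
python3 -c "
from h import *
to(.4364+.02*.9895,.1793+.02*.1444,.0668,8.3)"
```

```text
time: 17.2
tool_pos: [0.454, 0.1816, 0.069]
tcp_rot: [[0.99, 0.144, 0.001], [0.144, -0.99, 0.0], [0.001, 0.0, -1.0]]
contact_force: [0.2, 0.2, -1.4]
width: 0.019
grasp_force: 60.0
t 17.2 tcp [0.454  0.1816 0.069 ] yaw x-axis 8.3 w 0.018973492491071733 F [ 0.24182731  0.24996706 -1.43722307] g 59.97481109317448
tool delta mm [ 2.2 -0.3  2.2]
yaw cmd 0.0
```

```bash
python3 -m jog '[{"jaw":1,"travel":[0,0,0.001],"yaw":0},{"jaw":1,"travel":[0,0,0.001],"yaw":0},{"jaw":1,"travel":[0,0,0],"yaw":0},{"jaw":1,"travel":[0.003,0,0],"yaw":0},{"jaw":1,"travel":[0.003,0,0],"yaw":0},{"jaw":1,"travel":[0.003,0,0],"yaw":0},{"jaw":1,"travel":[0.001,0,0],"yaw":0},{"jaw":1,"travel":[0,0,0],"yaw":0}]'
python3 -c "
from h import *
to(.4364+.02*.9895,.1793+.02*.1444,.0668,8.3)"
```

```text
time: 17.87
tool_pos: [0.4634, 0.1831, 0.0668]
tcp_rot: [[0.989, 0.145, 0.0], [0.145, -0.989, 0.0], [0.0, -0.0, -1.0]]
contact_force: [0.5, 0.1, -1.1]
width: 0.0186
grasp_force: 60.0
t 17.8667 tcp [0.4634 0.1831 0.0668] yaw x-axis 8.3 w 0.018550943529374943 F [ 0.45540808  0.09085852 -1.07979072] g 59.974765809899964
tool delta mm [-7.3 -0.1 -0. ]
yaw cmd 0.01
```

```bash
python3 -m jog '[{"jaw":1,"travel":[0.003,0,0],"yaw":0},{"jaw":1,"travel":[0.003,0,0],"yaw":0},{"jaw":1,"travel":[0.003,0,0],"yaw":0},{"jaw":1,"travel":[0.003,0,0],"yaw":0},{"jaw":1,"travel":[0.003,0,0],"yaw":0},{"jaw":1,"travel":[0.003,0,0],"yaw":0},{"jaw":1,"travel":[0,0,0],"yaw":0},{"jaw":1,"travel":[0,0,0],"yaw":0}]'
python3 -c "
from h import *
to(.4364+.02*.9895,.1793+.02*.1444,.0668,8.3)"
```

```text
time: 18.53
tool_pos: [0.4809, 0.1857, 0.0667]
tcp_rot: [[0.989, 0.145, -0.0], [0.145, -0.989, 0.0], [-0.0, -0.0, -1.0]]
contact_force: [-0.4, -0.2, -1.2]
width: 0.0189
grasp_force: 60.0
t 18.5333 tcp [0.4809 0.1857 0.0667] yaw x-axis 8.3 w 0.018894776076848543 F [-0.38180868 -0.24955772 -1.23256914] g 59.97482453656232
tool delta mm [-24.9  -0.1  -0.1]
yaw cmd 0.02
```

The blade is in by 25 mm without contact. Going a bit deeper, then lifting.

```bash
python3 -m jog '[{"jaw":1,"travel":[0.004,0,0],"yaw":0},{"jaw":1,"travel":[0.004,0,0],"yaw":0},{"jaw":1,"travel":[0.004,0,0],"yaw":0},{"jaw":1,"travel":[0,0,0],"yaw":0},{"jaw":1,"travel":[0,0,-0.003],"yaw":0},{"jaw":1,"travel":[0,0,-0.003],"yaw":0},{"jaw":1,"travel":[0,0,-0.004],"yaw":0},{"jaw":1,"travel":[0,0,-0.004],"yaw":0}]'
python3 -m jog '[{"jaw":1,"travel":[0,0,-0.004],"yaw":0},{"jaw":1,"travel":[0,0,-0.004],"yaw":0},{"jaw":1,"travel":[0,0,-0.004],"yaw":0},{"jaw":1,"travel":[0,0,-0.004],"yaw":0},{"jaw":1,"travel":[0,0,-0.004],"yaw":0},{"jaw":1,"travel":[0,0,0],"yaw":0},{"jaw":1,"travel":[0,0,0],"yaw":0},{"jaw":1,"travel":[0,0,0],"yaw":0}]'
python3 - <<'E'
from h import *
t=cam('top');s=cam('side');S=st()
P=np.array([.6,.2,.1]);q=proj(t,P)[0].astype(int);r=proj(s,P)[0].astype(int)
f=lambda c,q:cv2.resize(c['bgr'][q[1]-60:q[1]+60,q[0]-60:q[0]+60],(400,400),interpolation=cv2.INTER_CUBIC)
cv2.imwrite('pics/g6.png',np.hstack([f(t,q),f(s,r)]));print(q,r)
E
```

```text
time: 19.2
tool_pos: [0.4922, 0.1873, 0.0807]
tcp_rot: [[0.989, 0.145, -0.001], [0.145, -0.989, -0.0], [-0.001, 0.0, -1.0]]
contact_force: [2.0, 0.2, -5.4]
width: 0.0192
grasp_force: 60.0
time: 19.87
tool_pos: [0.4921, 0.1874, 0.1005]
tcp_rot: [[0.989, 0.145, -0.001], [0.145, -0.989, -0.0], [-0.001, -0.0, -1.0]]
contact_force: [-1.8, -1.0, -5.5]
width: 0.019
grasp_force: 61.7
t 19.9667 tcp [0.4921 0.1873 0.1004] yaw x-axis 8.3 w 0.019019937460190258 F [-2.04234826 -1.59487718 -4.74850432] g 61.71381132560782
[217 207] [296 144]
```

View pics/g6.png

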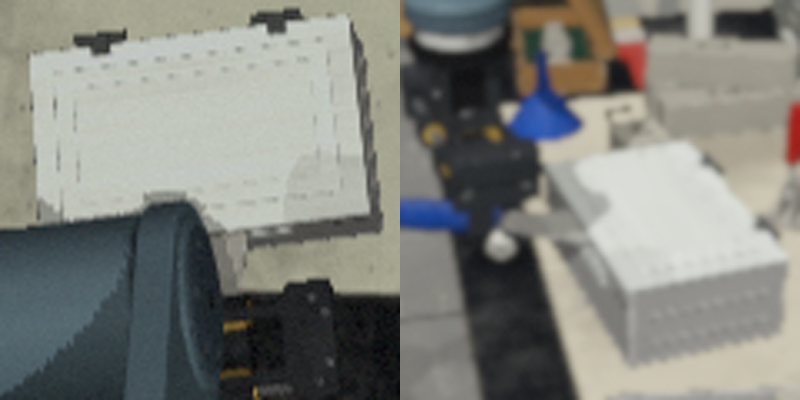

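The side view shows the cover still shut, with the blade pitched in the grip instead of lifting. I'll lower to re-level, push in deeper, and use the sill as fulcrum by pressing the handle down.

```bash
python3 -m jog '[{"jaw":1,"travel":[0,0,0.005],"yaw":0},{"jaw":1,"travel":[0,0,0.005],"yaw":0},{"jaw":1,"travel":[0,0,0.005],"yaw":0},{"jaw":1,"travel":[0,0,0.005],"yaw":0},{"jaw":1,"travel":[0,0,0.005],"yaw":0},{"jaw":1,"travel":[0,0,0.004],"yaw":0},{"jaw":1,"travel":[0,0,0],"yaw":0},{"jaw":1,"travel":[0,0,0],"yaw":0}]'
python3 -m jog '[{"jaw":1,"travel":[0,0,0.002],"yaw":0},{"jaw":1,"travel":[0,0,0.002],"yaw":0},{"jaw":1,"travel":[0.004,0,0],"yaw":0},{"jaw":1,"travel":[0.004,0,0],"yaw":0},{"jaw":1,"travel":[0.004,0,0],"yaw":0},{"jaw":1,"travel":[0.004,0,0],"yaw":0},{"jaw":1,"travel":[0,0,0],"yaw":0},{"jaw":1,"travel":[0,0,0],"yaw":0}]'
```

```text
time: 20.63
tool_pos: [0.493, 0.1874, 0.0717]
tcp_rot: [[0.989, 0.145, 0.001], [0.145, -0.989, 0.0], [0.001, -0.0, -1.0]]
contact_force: [-0.2, 0.7, 2.6]
width: 0.019
grasp_force: 60.0
time: 21.3
tool_pos: [0.5098, 0.1898, 0.0681]
tcp_rot: [[0.989, 0.145, 0.002], [0.145, -0.989, 0.0], [0.002, 0.0, -1.0]]
contact_force: [1.7, -0.2, 3.1]
width: 0.0189
grasp_force: 60.0
```

```bash
python3 -m jog '[{"jaw":1,"travel":[0.003,0,0],"yaw":0},{"jaw":1,"travel":[0.003,0,0],"yaw":0},{"jaw":1,"travel":[0,0,0.003],"yaw":0},{"jaw":1,"travel":[0,0,0.003],"yaw":0},{"jaw":1,"travel":[0,0,0.003],"yaw":0},{"jaw":1,"travel":[0,0,0.003],"yaw":0},{"jaw":1,"travel":[0,0,0],"yaw":0},{"jaw":1,"travel":[0,0,0],"yaw":0}]'
python3 -m jog '[{"jaw":1,"travel":[0,0,0.003],"yaw":0},{"jaw":1,"travel":[0,0,0.003],"yaw":0},{"jaw":1,"travel":[0,0,0.003],"yaw":0},{"jaw":1,"travel":[0,0,0.003],"yaw":0},{"jaw":1,"travel":[0,0,0],"yaw":0},{"jaw":1,"travel":[0,0,0],"yaw":0},{"jaw":1,"travel":[0,0,0],"yaw":0},{"jaw":1,"travel":[0,0,0],"yaw":0}]'
```

```text
time: 21.97
tool_pos: [0.5158, 0.1908, 0.0563]
tcp_rot: [[0.989, 0.145, 0.003], [0.145, -0.989, 0.0], [0.003, -0.0, -1.0]]
contact_force: [1.1, -0.1, 5.0]
width: 0.0187
grasp_force: 60.0
time: 22.63
tool_pos: [0.5158, 0.1907, 0.0443]
tcp_rot: [[0.989, 0.145, 0.003], [0.145, -0.989, 0.0], [0.003, 0.0, -1.0]]
contact_force: [0.7, -0.7, 5.2]
width: 0.0185
grasp_force: 60.0
```

```bash
cat >> h.py <<'E'
B=np.array([.6515,.2096]);cb,sb=np.cos(np.radians(8.3)),np.sin(np.radians(8.3))
def box(x,y,z):return np.array([B[0]+cb*x-sb*y,B[1]+sb*x+cb*y,z+.006])
def cov(th,y,r=.144):return box(.074-r*np.cos(th),y,.077+r*np.sin(th)+.0)
def covang(s):
    # right cover edge in side view: bright cover above, grey wall/dark inside below
    g=cv2.GaussianBlur(s['hsv'][:,:,2],(3,3),0).astype(float);out=[]
    for th in np.arange(0,2.1,.05):
        sc=[]
        for r in np.linspace(.03,.135,12):
            a=proj(s,cov(th,-.100,r)+[0,0,.004])[0];b=proj(s,cov(th,-.118,r)-[0,0,.004])[0]
            sc.append(g[int(round(a[1])),int(round(a[0]))]-g[int(round(b[1])),int(round(b[0]))])
        out.append((round(np.mean(sc),1),round(th,2)))
    return sorted(out)[::-1][:6]
E
python3 - <<'E'
from h import *
s=cam('side');t=cam('top');g=s['hsv'][:,:,2]
for th in(0,.1,.2,.3):print(th,proj(s,cov(th,-.11)).round(1),proj(t,cov(th,-.11)).round(1),proj(t,cov(th,.11)).round(1))
x,y=proj(s,cov(0,-.11))[0].astype(int);print('side col profile from row',y-24,[g[y-24:y+16,x+k].tolist() for k in(2,8)])
h=t['hsv'];m=((h[:,:,2]>95)&(h[:,:,1]<24)).astype(np.uint8)
ct=big(cv2.morphologyEx(m,cv2.MORPH_OPEN,np.ones((3,3))),(155,140,285,240));print(cv2.approxPolyDP(cv2.convexHull(ct),3,True)[:,0].tolist())
ref=cv2.imread('pics/side0.png');d=cv2.absdiff(ref,s['bgr']).max(2);ys,xs=np.where(d[120:220,300:370]>40);print('changed',len(xs),xs.min()+300 if len(xs) else 0,ys.min()+120 if len(xs) else 0,xs.max()+300 if len(xs) else 0,ys.max()+120 if len(xs) else 0)
E
```

```text
0 [[304.  171.2]] [[268.1 211.2]] [[169.2 223.3]]
0.1 [[304.2 166.5]] [[267.3 209.7]] [[167.1 222. ]]
0.2 [[304.9 161.7]] [[266.5 207.6]] [[164.9 220.1]]
0.3 [[306.2 156.7]] [[265.6 204.8]] [[162.7 217.4]]
side col profile from row 147 [[213, 209, 205, 205, 205, 207, 206, 205, 206, 206, 205, 204, 204, 204, 203, 204, 202, 193, 169, 141, 115, 87, 64, 83, 123, 148, 153, 151, 152, 154, 159, 162, 161, 160, 159, 158, 157, 156, 152, 150], [215, 214, 211, 208, 206, 205, 205, 205, 205, 206, 207, 205, 200, 198, 201, 202, 197, 176, 131, 84, 81, 91, 101, 118, 138, 144, 144, 144, 144, 146, 149, 148, 143, 141, 142, 144, 145, 145, 147, 147]]
[[261, 151], [266, 208], [227, 213], [166, 207], [166, 163]]
changed 556 300 121 347 206
```

A dark gap has appeared under the cover's right edge (side rows 167–170), so it is past or at the catches. Now lifting with the pitched-up blade.

```bash
python3 -m jog '[{"jaw":1,"travel":[0,0,0.003],"yaw":0},{"jaw":1,"travel":[0,0,0.003],"yaw":0},{"jaw":1,"travel":[0,0,0],"yaw":0},{"jaw":1,"travel":[0,0,-0.003],"yaw":0},{"jaw":1,"travel":[0,0,-0.005],"yaw":0},{"jaw":1,"travel":[0,0,-0.005],"yaw":0},{"jaw":1,"travel":[0,0,-0.005],"yaw":0},{"jaw":1,"travel":[0,0,-0.005],"yaw":0}]'
python3 -m jog '[{"jaw":1,"travel":[0,0,-0.005],"yaw":0},{"jaw":1,"travel":[0,0,-0.005],"yaw":0},{"jaw":1,"travel":[0,0,-0.005],"yaw":0},{"jaw":1,"travel":[0,0,-0.005],"yaw":0},{"jaw":1,"travel":[0,0,0],"yaw":0},{"jaw":1,"travel":[0,0,0],"yaw":0},{"jaw":1,"travel":[0,0,0],"yaw":0},{"jaw":1,"travel":[0,0,0],"yaw":0}]'
python3 - <<'E'
from h import *
s=cam('side');t=cam('top');g=s['hsv'][:,:,2]
for th in(.2,.3,.4,.5,.6):print(th,proj(s,cov(th,-.11)).round(1))
print('row130',[g[125:190,k].tolist() for k in(308,314)])
E
```

```text
time: 23.4
tool_pos: [0.5138, 0.1905, 0.0607]
tcp_rot: [[0.989, 0.145, -0.001], [0.145, -0.989, -0.0], [-0.001, -0.0, -1.0]]
contact_force: [-0.6, 0.9, -2.0]
width: 0.0188
grasp_force: 60.0
time: 24.07
tool_pos: [0.5141, 0.1906, 0.0804]
tcp_rot: [[0.989, 0.145, -0.001], [0.145, -0.989, -0.0], [-0.001, -0.0, -1.0]]
contact_force: [-0.2, 0.0, -1.6]
width: 0.0187
grasp_force: 60.0
0.2 [[304.9 161.7]]
0.3 [[306.2 156.7]]
0.4 [[308.  151.8]]
0.5 [[310.3 146.9]]
0.6 [[313.1 142.1]]
row130 [[195, 195, 195, 195, 196, 197, 198, 198, 197, 196, 192, 190, 192, 191, 186, 184, 187, 190, 191, 183, 166, 144, 121, 115, 129, 139, 136, 126, 127, 136, 143, 150, 157, 160, 161, 162, 161, 161, 159, 156, 153, 152, 155, 153, 138, 121, 124, 138, 145, 145, 145, 146, 146, 146, 146, 145, 146, 146, 146, 145, 143, 144, 145, 145, 144], [193, 193, 194, 195, 195, 195, 194, 195, 194, 195, 195, 195, 194, 194, 194, 194, 194, 194, 195, 194, 192, 189, 189, 183, 156, 120, 112, 125, 137, 145, 148, 150, 151, 151, 151, 152, 153, 154, 150, 137, 121, 124, 137, 136, 129, 133, 140, 144, 145, 145, 144, 145, 147, 149, 147, 146, 146, 146, 147, 148, 148, 148, 145, 145, 147]]
```

The cover is at about 0.47 rad on the blade. Swinging it back along an arc about the hinge.

```bash
python3 -m jog '[{"jaw":1,"travel":[0.004,0,-0.005],"yaw":0},{"jaw":1,"travel":[0.004,0,-0.005],"yaw":0},{"jaw":1,"travel":[0.005,0,-0.005],"yaw":0},{"jaw":1,"travel":[0.005,0,-0.005],"yaw":0},{"jaw":1,"travel":[0.005,0,-0.004],"yaw":0},{"jaw":1,"travel":[0.005,0,-0.004],"yaw":0},{"jaw":1,"travel":[0.006,0,-0.004],"yaw":0},{"jaw":1,"travel":[0.006,0,-0.003],"yaw":0}]'|grep -v rot
python3 -m jog '[{"jaw":1,"travel":[0.006,0,-0.003],"yaw":0},{"jaw":1,"travel":[0.007,0,-0.003],"yaw":0},{"jaw":1,"travel":[0.007,0,-0.003],"yaw":0},{"jaw":1,"travel":[0.007,0,-0.002],"yaw":0},{"jaw":1,"travel":[0.007,0,-0.002],"yaw":0},{"jaw":1,"travel":[0.007,0,-0.001],"yaw":0},{"jaw":1,"travel":[0.007,0,-0.001],"yaw":0},{"jaw":1,"travel":[0.006,0,0],"yaw":0}]'|grep -v rot
python3 -m jog '[{"jaw":1,"travel":[0.005,0,0],"yaw":0},{"jaw":1,"travel":[0.005,0,0],"yaw":0},{"jaw":1,"travel":[0.005,0,0],"yaw":0},{"jaw":1,"travel":[0.005,0,0],"yaw":0},{"jaw":1,"travel":[0.005,0,0],"yaw":0},{"jaw":1,"travel":[0.005,0,0],"yaw":0},{"jaw":1,"travel":[0.005,0,0],"yaw":0},{"jaw":1,"travel":[0.005,0,0],"yaw":0}]'|grep -v rot
python3 - <<'E'
from h import *
s=cam('side');t=cam('top');st()
for n,c in(('top',t),('side',s)):
    d=cv2.absdiff(cv2.imread(f'pics/{n}0.png'),c['bgr']).max(2);cv2.imwrite(f'pics/{n}_o.png',c['bgr'])
    for th in(0,1.2,1.57,1.9,2.05):print(n,th,proj(c,cov(th,-.11)).round(),proj(c,cov(th,.11)).round(), [c['hsv'][int(q[1]),int(q[0])].tolist() for q in proj(c,[cov(th,-.09,.1),cov(th,-.09,.13),cov(th,.09,.13)])])
E
```

```text
time: 24.83
tool_pos: [0.5548, 0.1965, 0.1164]
contact_force: [-1.0, -0.6, -0.4]
width: 0.0188
grasp_force: 60.0
time: 25.5
tool_pos: [0.6083, 0.2043, 0.1309]
contact_force: [-0.6, 0.5, -1.2]
width: 0.0191
grasp_force: 60.0
time: 26.17
tool_pos: [0.6475, 0.2101, 0.1307]
contact_force: [0.3, 0.2, -1.2]
width: 0.0191
grasp_force: 60.0
t 26.2667 tcp [0.6478 0.21   0.1308] yaw x-axis 8.3 w 0.018959039552612238 F [-0.29919955 -0.2258305  -1.09406973] g 59.97809349209547
top 0 [[268. 211.]] [[169. 223.]] [[0, 10, 100], [60, 3, 84], [99, 58, 70]]
top 1.2 [[256. 154.]] [[145. 168.]] [[30, 29, 124], [124, 62, 33], [78, 31, 41]]
top 1.57 [[253. 128.]] [[142. 141.]] [[47, 11, 159], [38, 13, 160], [97, 64, 116]]
top 1.9 [[251. 107.]] [[142. 120.]] [[37, 14, 163], [60, 14, 55], [99, 60, 120]]
top 2.05 [[251. 100.]] [[143. 113.]] [[34, 13, 136], [39, 14, 178], [97, 54, 103]]
side 0 [[304. 171.]] [[279. 133.]] [[24, 26, 160], [25, 25, 174], [24, 9, 138]]
side 1.2 [[338. 119.]] [[308.  87.]] [[48, 9, 146], [45, 6, 81], [130, 26, 29]]
side 1.57 [[358. 112.]] [[324.  81.]] [[45, 8, 194], [23, 12, 193], [27, 13, 196]]
side 1.9 [[374. 112.]] [[339.  82.]] [[40, 8, 201], [40, 8, 201], [50, 10, 75]]
side 2.05 [[380. 114.]] [[345.  84.]] [[45, 8, 201], [43, 9, 205], [47, 9, 203]]
```

The colours sampled along the projected 2.05 rad pose match the cover, so it looks open at the stop. I'll retreat and carry the scraper back to the bench strip.

```bash
python3 -m jog '[{"jaw":1,"travel":[-0.015,0,-0.002],"yaw":0},{"jaw":1,"travel":[-0.025,0,-0.002],"yaw":0},{"jaw":1,"travel":[-0.03,0,0],"yaw":0},{"jaw":1,"travel":[-0.03,0,0],"yaw":0},{"jaw":1,"travel":[-0.03,0,0],"yaw":0},{"jaw":1,"travel":[-0.03,0,0],"yaw":0},{"jaw":1,"travel":[-0.03,0,0],"yaw":0},{"jaw":1,"travel":[-0.01,0.02,0],"yaw":0}]'|head -2
python3 -m jog '[{"jaw":1,"travel":[0,0.03,0],"yaw":0},{"jaw":1,"travel":[0,0.04,0],"yaw":0},{"jaw":1,"travel":[0,0.04,0],"yaw":0},{"jaw":1,"travel":[0,0.04,0],"yaw":0},{"jaw":1,"travel":[0,0.04,0],"yaw":0},{"jaw":1,"travel":[0,0.04,0],"yaw":0},{"jaw":1,"travel":[0,0.04,0],"yaw":0},{"jaw":1,"travel":[0,0.03,0],"yaw":0}]'|head -2
python3 -m jog '[{"jaw":1,"travel":[0,0,0],"yaw":-7},{"jaw":1,"travel":[0,0,0],"yaw":-7},{"jaw":1,"travel":[0,0,0],"yaw":-7},{"jaw":1,"travel":[0,0,0],"yaw":-7},{"jaw":1,"travel":[0,0,0],"yaw":-7},{"jaw":1,"travel":[0,0,0],"yaw":-7},{"jaw":1,"travel":[0,0,0],"yaw":-7},{"jaw":1,"travel":[0,0,0],"yaw":-7}]'|head -2
python3 -m jog '[{"jaw":1,"travel":[0,0,0],"yaw":-7},{"jaw":1,"travel":[0,0,0],"yaw":-7},{"jaw":1,"travel":[0,0,0],"yaw":-7},{"jaw":1,"travel":[0,0,0],"yaw":-4},{"jaw":1,"travel":[0,0,0],"yaw":0},{"jaw":1,"travel":[0,0,0],"yaw":0},{"jaw":1,"travel":[0,0,0],"yaw":0},{"jaw":1,"travel":[0,0,0],"yaw":0}]'|head -2
python3 - <<'E'
from h import *
to(.514,-.300,.036,90)
s=cam('side');t=cam('top')
for n,c in(('top',t),('side',s)):
    cv2.imwrite(f'pics/{n}_o.png',c['bgr'])
    for th in(1.57,1.75,1.9,2.05):
        E=proj(c,[cov(th,y,r) for y in(-.09,0,.09) for r in(.135,.155)]).round().astype(int);print(n,th,[int(c['hsv'][v,u,2]) for u,v in E])
E
```

```text
time: 26.93
tool_pos: [0.4472, 0.1628, 0.134]
time: 27.6
tool_pos: [0.4956, -0.1388, 0.1353]
time: 28.27
tool_pos: [0.4953, -0.1355, 0.1349]
time: 28.93
tool_pos: [0.4954, -0.1356, 0.1348]
t 28.9333 tcp [ 0.4954 -0.1356  0.1348] yaw x-axis 89.2 w 0.018673749450814788 F [-0.32352927 -0.21375447 -0.29250945] g 59.97821234098865
tool delta mm [-164.2   20.8   98.8]
yaw cmd -0.77
top 1.57 [160, 161, 103, 167, 147, 149]
top 1.75 [163, 80, 166, 165, 161, 63]
top 1.9 [53, 162, 163, 166, 54, 160]
top 2.05 [161, 135, 167, 171, 161, 69]
side 1.57 [204, 206, 199, 125, 194, 195]
side 1.75 [207, 207, 207, 206, 138, 172]
side 1.9 [206, 129, 205, 118, 141, 173]
side 2.05 [206, 77, 207, 133, 205, 119]
```

Side samples at 2.05 rad are bright inside the cover's edge and dark outside at all three points, so the cover is at its stop. Laying the scraper down.

```bash
python3 -m jog '[{"jaw":1,"travel":[-0.02,0.003,0],"yaw":-0.8},{"jaw":1,"travel":[-0.03,0.003,0],"yaw":0},{"jaw":1,"travel":[-0.03,0.003,0],"yaw":0},{"jaw":1,"travel":[-0.03,0.003,0],"yaw":0},{"jaw":1,"travel":[-0.03,0.003,0.02],"yaw":0},{"jaw":1,"travel":[-0.022,0.003,0.025],"yaw":0},{"jaw":1,"travel":[0,0,0.025],"yaw":0},{"jaw":1,"travel":[0,0,0.015],"yaw":0}]'|head -2
python3 -m jog '[{"jaw":1,"travel":[0,0,0.008],"yaw":0},{"jaw":1,"travel":[0,0,0.005],"yaw":0},{"jaw":1,"travel":[0,0,0.005],"yaw":0},{"jaw":1,"travel":[0,0,0.005],"yaw":0},{"jaw":1,"travel":[0,0,0.005],"yaw":0},{"jaw":1,"travel":[0,0,0.003],"yaw":0},{"jaw":1,"travel":[0,0,0.002],"yaw":0},{"jaw":1,"travel":[0,0,0],"yaw":0}]' 8
python3 -c "
from h import *
to(.514,-.300,.010,90)"
```

```text
time: 29.7
tool_pos: [0.5123, -0.2985, 0.0471]
time: 30.37
tool_pos: [0.5135, -0.2975, 0.0167]
tcp_rot: [[-0.002, 1.0, 0.0], [1.0, 0.002, -0.0], [-0.0, 0.0, -1.0]]
contact_force: [0.5, -0.2, -0.7]
width: 0.0201
grasp_force: 8.0
t 30.3667 tcp [ 0.5135 -0.2975  0.0167] yaw x-axis 90.1 w 0.02010674320920006 F [ 0.54176136 -0.23714357 -0.65208814] g 7.997237498788081
tool delta mm [-2.5  0.4  6.7]
yaw cmd 0.13
```

```bash
python3 -m jog '[{"jaw":1,"travel":[0,0,0.003],"yaw":0},{"jaw":1,"travel":[0,0,0.003],"yaw":0},{"jaw":0.4,"travel":[0,0,0],"yaw":0},{"jaw":0,"travel":[0,0,0],"yaw":0},{"jaw":-0.5,"travel":[0,0,0],"yaw":0},{"jaw":-0.5,"travel":[0,0,0],"yaw":0},{"jaw":-0.5,"travel":[0,0,0],"yaw":0},{"jaw":-0.5,"travel":[0,0,0],"yaw":0}]'|grep -v rot
python3 -m jog '[{"jaw":-0.5,"travel":[0,0,-0.01],"yaw":0},{"jaw":-0.5,"travel":[0,0,-0.02],"yaw":0},{"jaw":-0.5,"travel":[0,0,-0.03],"yaw":0},{"jaw":-0.5,"travel":[0,0,-0.035],"yaw":0},{"jaw":-0.5,"travel":[0,0,-0.035],"yaw":0},{"jaw":-0.5,"travel":[0,0,-0.03],"yaw":0},{"jaw":-0.5,"travel":[0,0,-0.01],"yaw":0},{"jaw":-0.5,"travel":[0,0,0],"yaw":0}]'|grep -v rot
python3 - <<'E'
from h import *
t=cam('top');h=t['hsv']
b=cv2.inRange(h,(100,120,60),(130,255,255));ct=big(b,(400,235,500,275));print('handle',rect(t,ct,.014))
q=proj(t,[box(x,y,.046) for x in(-.064,.064) for y in(-.104,.104)]);x0,y0=q.min(0).astype(int);x1,y1=q.max(0).astype(int);print(x0,y0,x1,y1)
H=h[y0:y1,x0:x1]
print('S');print(H[::4,::4,1]);print('V');print(H[::4,::4,2])
E
```

```text
time: 31.03
tool_pos: [0.5135, -0.2977, 0.0109]
contact_force: [-0.3, -0.6, 0.2]
width: 0.0574
grasp_force: 0.0
time: 31.7
tool_pos: [0.5151, -0.299, 0.185]
contact_force: [0.3, 0.0, 0.0]
width: 0.0661
grasp_force: 0.0
handle [ 515.7 -291.7   16.2   28.5    1.2]
172 157 266 222
S
[[12 23 11 16  9  6 30 33 36 32 31 30 20 16 14 15 12  9  9  5 19 14 16 32]
 [33 33 29 28 30 31 13 14 12 18 14  5  9 14 18  9 14 18  9 18 13 10 18 10]
 [21 17 19 19  9  9 13 18 17 27 24 18 22 14  4  9  8 13 12 16 14 20 15  8]
 [11 19  9 15 23  9 18 13 11 10 16 12 17  9 14 22 17 15 14 16  6 17 12 13]
 [23  5 14 17 11 11 14 18  8  9 12  9 15 15 14 16 12 14 16 14 11 17 15 12]
 [16 16 10 13 14 15 14 12 17 12 17 14 18 23 17  6 13 26 32 13 13 18 11 28]
 [32 16 13  7 10 11 17 19 15 12 14  9 11 24 19 34 32 40 34 20 13  5 17  8]
 [21 11  7 10 26 26 30 33 32 35 10 17 16 13 13 33 35 34 33 34 13 13  9 18]
 [ 0 20 22 16 33 28 31 30 40 34 32 16 12  9 14 31 35 35 40 30  6 10 14 19]
 [10 16 13 17 31 38 30 42 36 32 26 15 13 16 14 23 30 36 33 33 13 10  9 10]
 [ 6 10 14 16 36 31 35 38 39 28 29 12 12 14  9 14 36 35 34 36 22 13 1
[... 1476 characters left out ...]
80  75  78 120 115 132 102 117  54  96 149 154 109 111 112 163 124
  127 158  59  97 106  82]
 [ 48  81 125  77 159 159 154 158 157  94 102 111  89 111 112 112 159 162
  161 159  59  97 104  95]
 [ 49  81  78 135  99  84 100 116 134 100  72  75  92 113 111 114 160 142
  119 135  96  81 102  98]
 [ 84  82  71  79 101  93  94  89  88  79  91  92 112 109 108 111 105  92
   63  59  70  81  43  35]
 [ 83  44  63  78 106 106  77 100 101  97  89  85 104  98  96 103 117  60
   92  78 105  94  86  78]
 [ 79  36  34  82 114 116  79  76 132 127 156 161 127 159 140 134 136 108
   96  86  86  99 109 147]
 [ 61  62  70  87  96 101 122 115 146  95  97  90  85  91 102  98 142 149
  154 168 159 162 175 173]]
```

```bash
python3 - <<'E'
from h import *
t=cam('top');S=cv2.GaussianBlur(t['hsv'][:,:,1],(3,3),0);m=cv2.morphologyEx((S>23).astype(np.uint8),cv2.MORPH_OPEN,np.ones((3,3)))
for n,roi,z in(('prism',(225,172,262,212),.052),('cube',(180,178,222,214),.062)):
    ct=big(m,roi);print(n,rect(t,ct,z),cv2.boundingRect(ct))
    P=plane(t,ct,z)[:,:2]-B;L=np.c_[P@[cb,sb],P@[-sb,cb]]*1000;print(' box frame x',np.percentile(L[:,0],[1,5,95,99]).round(1),'y',np.percentile(L[:,1],[1,5,95,99]).round(1))
print(m[170:214,226:262:1].sum(1))
for r in range(172,214,2):
    k=np.where(m[r,225:262])[0]+225
    if len(k):
        a=plane(t,[[k[0]-.5,r],[k[-1]+.5,r]],.052)[:,:2]*1000;print(r,k[0],k[-1],a.round(0).tolist())
to(.6,.15,.2)
E
```

```text
prism [644.8 156.9  85.4  43.5  17. ] (229, 176, 26, 36)
 box frame x [-56.7 -55.8  24.8  25.7] y [-76.3 -74.7 -26.1 -24.4]
cube [634.5 251.5  62.7  56.6  85.3] (185, 183, 29, 26)
 box frame x [-42.2 -41.2  20.7  21.7] y [12.2 12.8 75.5 77.8]
[ 0  0  0  0  0  0  4  7 18 18 19 19 19 19 20 19 19 20 20 19 19 19 19 19
 19 19 19 20 19 19 19 19 19 19 19 20 19 19 19 14 11  6  0  0]
176 242 245 [[685.0, 160.0], [685.0, 150.0]]
178 229 246 [[680.0, 190.0], [681.0, 148.0]]
180 229 247 [[675.0, 189.0], [676.0, 145.0]]
182 230 248 [[670.0, 187.0], [671.0, 143.0]]
184 230 249 [[666.0, 187.0], [666.0, 140.0]]
186 231 249 [[661.0, 184.0], [662.0, 140.0]]
188 231 250 [[656.0, 184.0], [657.0, 137.0]]
190 232 250 [[651.0, 181.0], [652.0, 137.0]]
192 232 250 [[647.0, 181.0], [648.0, 137.0]]
194 233 251 [[642.0, 178.0], [643.0, 134.0]]
196 233 251 [[637.0, 178.0], [638.0, 134.0]]
198 234 252 [[633.0, 175.0], [633.0, 132.0]]
200 234 252 [[628.0, 175.0], [629.0, 131.0]]
202 235 253 [[623.0, 172.0], [624.0, 129.0]]
204 235 253 [[619.0, 172.0], [619.0, 129.0]]
206 236 254 [[614.0, 170.0], [615.0, 126.0]]
208 236 254 [[609.0, 169.0], [610.0, 126.0]]
210 238 248 [[605.0, 165.0], [605.0, 139.0]]
t 31.8 tcp [ 0.513  -0.2972  0.18  ] yaw x-axis 90.1 w 0.06596039208717686 F [-0.36990199  0.75184985 -0.5550807 ] g 0.0
tool delta mm [447.1  87.9 -19.8]
```

The prism is at (0.6467, 0.1591), yaw about 16.7°. Moving over it with the jaws at about 56 mm.

```bash
python3 -m jog '[{"jaw":-0.27,"travel":[0.02,0.006,0],"yaw":0},{"jaw":-0.27,"travel":[0.039,0.011,0],"yaw":0},{"jaw":-0.27,"travel":[0.039,0.011,0],"yaw":0},{"jaw":-0.27,"travel":[0.039,0.011,0],"yaw":0},{"jaw":-0.27,"travel":[0.039,0.011,0],"yaw":0},{"jaw":-0.27,"travel":[0.039,0.011,0],"yaw":0},{"jaw":-0.27,"travel":[0.039,0.011,0],"yaw":0},{"jaw":-0.27,"travel":[0.039,0.011,0],"yaw":0}]'|head -2
python3 -m jog '[{"jaw":-0.27,"travel":[0.039,0.011,0],"yaw":0},{"jaw":-0.27,"travel":[0.039,0.011,0],"yaw":0},{"jaw":-0.27,"travel":[0.039,0.011,0],"yaw":0},{"jaw":-0.27,"travel":[0.039,0.011,0],"yaw":0},{"jaw":-0.27,"travel":[0.007,0.01,0],"yaw":4},{"jaw":-0.27,"travel":[0,0,0],"yaw":7},{"jaw":-0.27,"travel":[0,0,0],"yaw":7},{"jaw":-0.27,"travel":[0,0,0],"yaw":7}]'|head -2
python3 -m jog '[{"jaw":-0.27,"travel":[0,0,0],"yaw":7},{"jaw":-0.27,"travel":[0,0,0],"yaw":7},{"jaw":-0.27,"travel":[0,0,0],"yaw":7},{"jaw":-0.27,"travel":[0,0,0],"yaw":7},{"jaw":-0.27,"travel":[0,0,0],"yaw":7},{"jaw":-0.27,"travel":[0,0,0],"yaw":7},{"jaw":-0.27,"travel":[0,0,0],"yaw":6},{"jaw":-0.27,"travel":[0,0,0],"yaw":0}]'|head -2
python3 -c "
from h import *
to(.6467,.1591,.1,16.7)"
```

```text
time: 32.47
tool_pos: [0.5943, -0.0021, 0.1775]
time: 33.13
tool_pos: [0.6477, 0.1592, 0.1767]
time: 33.8
tool_pos: [0.6478, 0.1585, 0.1771]
t 33.8 tcp [0.6478 0.1585 0.1771] yaw x-axis 16.9 w 0.05598037490329794 F [ 0.14252589 -0.91875391  0.40978738] g 0.0
tool delta mm [-0.5 -0.8 77.1]
yaw cmd 0.2
```

```bash
python3 -m jog '[{"jaw":-0.27,"travel":[0,-0.001,0.015],"yaw":0.2},{"jaw":-0.27,"travel":[0,0,0.025],"yaw":0},{"jaw":-0.27,"travel":[0,0,0.025],"yaw":0},{"jaw":-0.27,"travel":[0,0,0.025],"yaw":0},{"jaw":-0.27,"travel":[0,0,0.02],"yaw":0},{"jaw":-0.27,"travel":[0,0,0.015],"yaw":0},{"jaw":-0.27,"travel":[0,0,0.01],"yaw":0},{"jaw":-0.27,"travel":[0,0,0.005],"yaw":0}]'|grep -v rot
python3 -c "
from h import *
to(.6467,.1591,.0228,16.7)"
```

```text
time: 34.47
tool_pos: [0.6477, 0.1595, 0.038]
contact_force: [-0.3, 0.1, 0.5]
width: 0.0561
grasp_force: 0.0
t 34.4667 tcp [0.6477 0.1595 0.038 ] yaw x-axis 17.0 w 0.05610981414677641 F [-0.32176759  0.07171761  0.53116734] g 0.0
tool delta mm [-1.   0.1 15.2]
yaw cmd 0.3
```

Fingers are around the block without contact. Final descent and grip.

```bash
python3 -m jog '[{"jaw":-0.27,"travel":[0,0,0.006],"yaw":0},{"jaw":-0.27,"travel":[0,0,0.005],"yaw":0},{"jaw":-0.27,"travel":[0,0,0.003],"yaw":0},{"jaw":-0.27,"travel":[0,0,0],"yaw":0},{"jaw":0.2,"travel":[0,0,0],"yaw":0},{"jaw":0.2,"travel":[0,0,0],"yaw":0},{"jaw":0.2,"travel":[0,0,0],"yaw":0},{"jaw":0.2,"travel":[0,0,0],"yaw":0}]' 25|grep -v rot
python3 -m jog '[{"jaw":0.4,"travel":[0,0,0],"yaw":0},{"jaw":0.4,"travel":[0,0,0],"yaw":0},{"jaw":0.4,"travel":[0,0,-0.002],"yaw":0},{"jaw":0.4,"travel":[0,0,-0.004],"yaw":0},{"jaw":0.4,"travel":[0,0,-0.008],"yaw":0},{"jaw":0.4,"travel":[0,0,-0.01],"yaw":0},{"jaw":0.4,"travel":[0,0,-0.01],"yaw":0},{"jaw":0.4,"travel":[0,0,-0.01],"yaw":0}]' 25|grep -v rot
```

```text
time: 35.13
tool_pos: [0.6497, 0.1599, 0.0275]
contact_force: [-1.3, 0.4, 1.8]
width: 0.0392
grasp_force: 25.0
time: 35.8
tool_pos: [0.6495, 0.1596, 0.0721]
contact_force: [-0.2, 0.3, -2.6]
width: 0.0396
grasp_force: 25.0
```

Block lifted. Now re-measuring the tray and the other half with colours and edges.

```bash
python3 - <<'E'
from h import *
t=cam('top');S=cv2.GaussianBlur(t['hsv'][:,:,1],(3,3),0);V=t['hsv'][:,:,2]
m=cv2.morphologyEx((S>23).astype(np.uint8),cv2.MORPH_OPEN,np.ones((3,3)))
ct=big(m,(310,157,352,190));print('other',rect(t,ct,.049),cv2.boundingRect(ct))
# tray = low-saturation region on beige deck
k=cv2.morphologyEx((S<22).astype(np.uint8),cv2.MORPH_CLOSE,np.ones((25,25)))
k[:150]=0;k[237:]=0
ct=big(k,(285,150,365,237));print('tray',rect(t,ct,.015),cv2.boundingRect(ct),cv2.approxPolyDP(cv2.convexHull(ct),3,True)[:,0].tolist())
b=cv2.inRange(t['hsv'],(100,120,60),(130,255,255));ct=big(b,(380,225,520,275));print('handle',rect(t,ct,.014))
ref=cv2.imread('pics/top0.png');d=cv2.absdiff(ref,t['bgr']).max(2);print('tray px changed',int((d[190:236,285:360]>50).sum()))
st()
E
```

```text
other [699.  -51.7  79.4  48.6  78. ] (315, 160, 36, 25)
tray [658.5 -26.2 210.4 174.2   1.2] (285, 150, 73, 87) [[356, 161], [350, 236], [285, 236], [285, 172], [303, 150], [335, 150]]
handle [ 516.5 -326.4   20.8   98.     1.2]
tray px changed 38
t 35.85 tcp [0.651  0.1598 0.0747] yaw x-axis 16.9 w 0.03953320928752273 F [ 1.25946327  0.28692332 -1.00906144] g 25.000105127692223
```

```bash
python3 -m jog '[{"jaw":0.4,"travel":[0,0,-0.012],"yaw":0},{"jaw":0.4,"travel":[0,0,-0.015],"yaw":0},{"jaw":0.4,"travel":[0,0,-0.015],"yaw":0},{"jaw":0.4,"travel":[0,0,-0.015],"yaw":0},{"jaw":0.4,"travel":[0,0,-0.01],"yaw":0},{"jaw":0.4,"travel":[0,0,0],"yaw":4},{"jaw":0.4,"travel":[0,0,0],"yaw":4},{"jaw":0.4,"travel":[0,0,0],"yaw":4}]'|grep -v rot
python3 -m jog '[{"jaw":0.4,"travel":[0,0.01,0],"yaw":4},{"jaw":0.4,"travel":[0,0.01,0],"yaw":4},{"jaw":0.4,"travel":[0,0.01,0],"yaw":4},{"jaw":0.4,"travel":[0,0.015,0],"yaw":0},{"jaw":0.4,"travel":[0,0.015,0],"yaw":0},{"jaw":0.4,"travel":[0,0.015,0],"yaw":0},{"jaw":0.4,"travel":[0,0.015,0],"yaw":0},{"jaw":0.4,"travel":[0,0.01,0],"yaw":0}]'|grep -v rot
python3 -c "
from h import *
to(.620,-.0327,.06,-7.3)"
```

```text
time: 36.52
tool_pos: [0.6494, 0.1597, 0.1389]
contact_force: [0.6, -0.3, -2.7]
width: 0.0397
grasp_force: 25.0
time: 37.18
tool_pos: [0.6408, 0.0579, 0.1378]
contact_force: [-0.5, -1.2, -2.5]
width: 0.0393
grasp_force: 25.0
t 37.1833 tcp [0.6408 0.0579 0.1378] yaw x-axis -7.1 w 0.03926341961661463 F [-0.47065768 -1.22508245 -2.54454552] g 25.000158729963005
tool delta mm [-9.4 92.4 77.9]
yaw cmd 0.2
```

```bash
python3 -m jog '[{"jaw":0.4,"travel":[-0.001,0.012,0],"yaw":0.2},{"jaw":0.4,"travel":[-0.001,0.013,0],"yaw":0},{"jaw":0.4,"travel":[-0.001,0.013,0],"yaw":0},{"jaw":0.4,"travel":[-0.001,0.013,0],"yaw":0},{"jaw":0.4,"travel":[-0.001,0.013,0],"yaw":0},{"jaw":0.4,"travel":[-0.002,0.013,0],"yaw":0},{"jaw":0.4,"travel":[-0.001,0.01,0],"yaw":0},{"jaw":0.4,"travel":[-0.001,0.005,0],"yaw":0}]'|grep -v rot
python3 -m jog '[{"jaw":0.4,"travel":[0,0,0.01],"yaw":0},{"jaw":0.4,"travel":[0,0,0.015],"yaw":0},{"jaw":0.4,"travel":[0,0,0.02],"yaw":0},{"jaw":0.4,"travel":[0,0,0.02],"yaw":0},{"jaw":0.4,"travel":[0,0,0.015],"yaw":0},{"jaw":0.4,"travel":[0,0,0.01],"yaw":0},{"jaw":0.4,"travel":[0,0,0.006],"yaw":0},{"jaw":0.4,"travel":[0,0,0],"yaw":0}]'|grep -v rot
python3 -c "
from h import *
to(.620,-.0327,.0245,-7.3)"
```

```text
time: 37.85
tool_pos: [0.6202, -0.0316, 0.1377]
contact_force: [0.1, 0.7, -1.9]
width: 0.0395
grasp_force: 25.0
time: 38.52
tool_pos: [0.6195, -0.0293, 0.04]
contact_force: [0.6, 0.8, -2.6]
width: 0.0394
grasp_force: 25.0
t 38.5167 tcp [ 0.6195 -0.0293  0.04  ] yaw x-axis -7.3 w 0.03938733606804966 F [ 0.59463177  0.7626778  -2.61908228] g 24.999963473528624
tool delta mm [ 0.9  3.3 15.5]
yaw cmd 0.04
```

Weight still on the gripper; lowering slowly to touchdown.

```bash
python3 -m jog '[{"jaw":0.4,"travel":[0.001,0.003,0.004],"yaw":0},{"jaw":0.4,"travel":[0,0,0.004],"yaw":0},{"jaw":0.4,"travel":[0,0,0.002],"yaw":0},{"jaw":0.4,"travel":[0,0,0.001],"yaw":0},{"jaw":0.4,"travel":[0,0,0.001],"yaw":0},{"jaw":0.4,"travel":[0,0,0.001],"yaw":0},{"jaw":0.4,"travel":[0,0,0],"yaw":0},{"jaw":0.4,"travel":[0,0,0],"yaw":0}]'|grep -v rot
python3 -m jog '[{"jaw":0.4,"travel":[0,0,0.0007],"yaw":0},{"jaw":0.4,"travel":[0,0,0.0007],"yaw":0},{"jaw":0.4,"travel":[0,0,0.0006],"yaw":0},{"jaw":0.4,"travel":[0,0,0],"yaw":0},{"jaw":0.4,"travel":[0,0,0],"yaw":0},{"jaw":0.4,"travel":[0,0,0],"yaw":0},{"jaw":0.4,"travel":[0,0,0],"yaw":0},{"jaw":0.4,"travel":[0,0,0],"yaw":0}]'|grep -v rot
```

```text
time: 39.18
tool_pos: [0.6212, -0.033, 0.0288]
contact_force: [-0.5, 0.5, -2.8]
width: 0.0395
grasp_force: 25.0
time: 39.85
tool_pos: [0.6212, -0.033, 0.0268]
contact_force: [0.4, -0.1, -2.1]
width: 0.0396
grasp_force: 25.0
```

```bash
python3 -m jog '[{"jaw":0.4,"travel":[0,0,0.0007],"yaw":0},{"jaw":0.4,"travel":[0,0,0.0007],"yaw":0},{"jaw":0.4,"travel":[0,0,0.0006],"yaw":0},{"jaw":0.4,"travel":[0,0,0],"yaw":0},{"jaw":0.4,"travel":[0,0,0],"yaw":0},{"jaw":0.4,"travel":[0,0,0],"yaw":0},{"jaw":0.4,"travel":[0,0,0],"yaw":0},{"jaw":0.4,"travel":[0,0,0],"yaw":0}]'|grep -v rot
python3 -m jog '[{"jaw":0.4,"travel":[0,0,0.0007],"yaw":0},{"jaw":0.4,"travel":[0,0,0.0007],"yaw":0},{"jaw":0.4,"travel":[0,0,0],"yaw":0},{"jaw":0.4,"travel":[0,0,0],"yaw":0},{"jaw":0.4,"travel":[0,0,0],"yaw":0},{"jaw":0.4,"travel":[0,0,0],"yaw":0},{"jaw":0.4,"travel":[0,0,0],"yaw":0},{"jaw":0.4,"travel":[0,0,0],"yaw":0}]'|grep -v rot
```

```text
time: 40.52
tool_pos: [0.6211, -0.033, 0.0247]
contact_force: [-0.5, 0.4, -2.6]
width: 0.0395
grasp_force: 25.0
time: 41.18
tool_pos: [0.6213, -0.0331, 0.0242]
contact_force: [-4.0, 0.3, 5.7]
width: 0.0394
grasp_force: 25.0
```

Touchdown. Releasing, rising and clearing the view.

```bash
python3 -m jog '[{"jaw":0.4,"travel":[0,0,-0.0005],"yaw":0},{"jaw":0.0,"travel":[0,0,0],"yaw":0},{"jaw":-0.2,"travel":[0,0,0],"yaw":0},{"jaw":-0.3,"travel":[0,0,0],"yaw":0},{"jaw":-0.3,"travel":[0,0,0],"yaw":0},{"jaw":-0.3,"travel":[0,0,0],"yaw":0},{"jaw":-0.3,"travel":[0,0,0],"yaw":0},{"jaw":-0.3,"travel":[0,0,-0.005],"yaw":0}]'|grep -v rot
python3 -m jog '[{"jaw":-0.3,"travel":[0,0,-0.01],"yaw":0},{"jaw":-0.3,"travel":[0,0,-0.03],"yaw":0},{"jaw":-0.3,"travel":[0,0,-0.035],"yaw":0},{"jaw":-0.3,"travel":[0,0,-0.035],"yaw":0},{"jaw":-0.3,"travel":[0,0,-0.035],"yaw":0},{"jaw":-0.3,"travel":[-0.03,0,-0.02],"yaw":0},{"jaw":-0.3,"travel":[-0.04,0,0],"yaw":0},{"jaw":-0.3,"travel":[-0.04,0,0],"yaw":0}]'|grep -v rot
python3 -m jog '[{"jaw":-0.3,"travel":[-0.04,0,0],"yaw":0},{"jaw":-0.3,"travel":[-0.04,0,0],"yaw":0},{"jaw":-0.3,"travel":[-0.02,0,0],"yaw":0},{"jaw":-0.3,"travel":[0,0,0],"yaw":0},{"jaw":-0.3,"travel":[0,0,0],"yaw":0},{"jaw":-0.3,"travel":[0,0,0],"yaw":0},{"jaw":-0.3,"travel":[0,0,0],"yaw":0},{"jaw":-0.3,"travel":[0,0,0],"yaw":0}]'|head -2
python3 - <<'E'
from h import *
t=cam('top');s=cam('side');S=cv2.GaussianBlur(t['hsv'][:,:,1],(3,3),0)
m=cv2.morphologyEx((S>23).astype(np.uint8),cv2.MORPH_OPEN,np.ones((3,3)))
T=np.array([.653,-.037]);a=np.radians(-7.3)
for n,roi,z in(('other',(310,157,352,186),.049),('half',(298,184,350,230),.049),('cube',(180,178,222,214),.062)):
    ct=big(m,roi);r=rect(t,ct,z);d=r[:2]/1000-T;print(n,r,cv2.boundingRect(ct),'tray xy',np.round([d[0]*np.cos(a)+d[1]*np.sin(a),-d[0]*np.sin(a)+d[1]*np.cos(a)],4))
b=cv2.inRange(t['hsv'],(100,120,60),(130,255,255));print('handle',rect(t,big(b,(380,225,520,275)),.014))
for th in(1.75,2.05):
    E=proj(s,[cov(th,y,r) for y in(-.09,0,.09) for r in(.135,.155)]).round().astype(int);print(th,[int(s['hsv'][v,u,2]) for u,v in E])
E
```

```text
time: 41.85
tool_pos: [0.6203, -0.0328, 0.0279]
contact_force: [0.9, 0.6, 0.9]
width: 0.0572
grasp_force: 0.0
time: 42.52
tool_pos: [0.5124, -0.0194, 0.1967]
contact_force: [-0.8, -0.4, 0.5]
width: 0.0571
grasp_force: 0.0
time: 43.18
tool_pos: [0.4138, -0.0067, 0.1941]
other [699.  -51.3  79.2  49.   78.9] (315, 160, 36, 25) tray xy [ 0.0474 -0.0083]
half [617.  -33.1  39.6  80.7  82.9] (314, 189, 21, 36) tray xy [-0.0362 -0.0007]
cube [634.9 251.1  61.6  56.4  83.4] (185, 183, 29, 26) tray xy [-0.0546  0.2835]
handle [ 515.3 -326.5   18.5   98.     1.2]
1.75 [205, 206, 206, 205, 137, 171]
2.05 [204, 76, 206, 132, 204, 118]
```

```bash
python3 -c "
from rig import job_done
print(job_done())"
```

```text
the job is handed in; nothing more can be done
None
```

I handed the job in at about 43 s: by my camera measurements the cover is open at its stop, the half prism lies flat in the tray beside the other half, the cube is still in the box and the scraper lies on the bench; the hand-in call returned no verdict.

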